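Stack two test tiles in a bonding jig and hold them flush with the pressing bar

TASK

Lay the loose ceramic tile flat and squarely on top of the tile that already lies in the aluminium bonding jig, edges in line, and let go of it. Then pick up the small upright aluminium bar and lower it, upright, almost to the jig's bed in front of the tiles, in the one gap between the tiles and a front block that is wide enough for it (the gap at the thin block), and push with it so that both tiles sit flush against both fence posts. Finish like that, still gripping the bar and keeping the tiles pressed against the fence with it; do not let go, and leave the timer, the dropper bottle and the beaker where they stand.

Things in the scene. Friction and masses are not known exactly. Their poses are not given: they have to be found in the camera images.
- jig: Aluminium bonding jig, fixed. Bed plate 126 (x) x 170 (y) x 10 mm; origin at the centre of its underside, z up, x towards its far side with the fence: two posts at y = +65 and -65 mm, each 20 mm wide, tops 46 mm above the worktop, tile-side faces at x = +45 mm; between them (|y| < 55 mm) it is open above the bed. A flush tile has its centre at x = 20, its front face at x = -5 mm.
- thin_block: Thinner of two aluminium blocks fixed side by side on the jig's bed at the robot-side edge: 14 (x) x 40 (y) x 11 mm high, top 21 mm above the worktop, lower than the jig's tile; at jig y = +20.5 or -20.5 mm. Origin on the bed at the middle of its width, axes as the jig's; tile-side face at its own x = -1 mm (jig x = -35). Its gap is 30 mm with the tiles flush, less before: the bar fits.
- thick_block: Thicker front block, 32 (x) x 40 (y) x 11 mm high, fixed on the other side of the jig's middle; origin and axes likewise, tile-side face at its own x = +17 mm (jig x = -17). Its gap is 12 mm with the tiles flush: the bar does not fit.
- jig_tile_center (a point): Centre of the white ceramic tile lying loose on the jig's bed, 17.5 mm above the worktop: 50 (x) x 150 (y) x 15 mm, 0.24 kg. It starts about 2 to 7 mm short of the fence, slightly turned. Long axis y, z up.
- loose_tile_center (a point): Centre of the second, identical tile (50 x 150 x 15 mm, 0.19 to 0.31 kg, long axis y), which starts lying flat on the worktop to the left or right of the jig. Lying on the jig's tile its centre is 32.5 mm above the worktop.
- bar_center (a point): Centre (half-way up) of the plain aluminium pressing bar, 16 (x) x 28 (y) x 85 mm tall, about 0.1 kg, standing upright on the worktop on the other side of the jig. Its 28 mm wide faces look along its own x axis; one of them is to press on the tiles' front faces, 12 to 15 N brings both to both posts. With its foot on the bed its centre is 52.5 mm above the worktop.
- dropper_bottle: Bystander: small brown dropper bottle, 36 mm across, 103 mm tall, behind the jig; origin at the centre of its underside.
- beaker: Bystander: clear beaker, 54 mm across, 68 mm tall, behind the jig; origin at the centre of its underside.
- timer: Bystander: white bench timer, 20 x 68 x 60 mm, standing behind the jig; origin at the centre of its underside.
Things that resemble listed ones, but are neither listed nor needed, are in the scene too. What is shaped like the part that bears loose_tile_center but brown is not meant.

How it is judged:
On the way, in this order (a step that is already met when the one before it is completed fails the run):
1. the loose tile lies flat and square on the jig's tile and is released (z of loose_tile_center in the frame of jig between 0.03 and 0.035 m and z of jig_tile_center in the frame of jig between 0.015 and 0.02 m and angle between loose_tile_center's own z axis and vertical below 0.06 rad and y of loose_tile_center in the frame of jig_tile_center between -0.007 and 0.007 m and angle between the x axis of loose_tile_center and the x axis of jig_tile_center, either way round below 0.08 rad and contact force between the fingers and loose_tile below 0.1 N), for 0.2 s.
2. the bar stands in the wide gap, between the tiles and the thin block (y of bar_center in the frame of thin_block between -0.016 and 0.016 m and x of bar_center in the frame of thin_block between 0.003 and 0.036 m and z of bar_center in the frame of jig below 0.0585 m and angle between bar_center's own z axis and vertical below 0.15 rad), for 0.2 s.
At the end, for the whole second after the job is handed in: Tiles stacked flat in the jig, ends in line within 7 mm, both within 2 mm of the fence and square to it within 2 deg, at rest; bar upright (8 deg) in the gap at the thin block, foot at most 6 mm above the bed, still gripped and pressing on the tiles with over 2 N (all of step 2 and z of loose_tile_center in the frame of jig between 0.03 and 0.035 m and z of jig_tile_center in the frame of jig between 0.015 and 0.02 m and angle between loose_tile_center's own z axis and vertical below 0.06 rad and y of loose_tile_center in the frame of jig_tile_center between -0.007 and 0.007 m and x of each of loose_tile_center, jig_tile_center in the frame of jig above 0.018 m and angle between the x axis of each of loose_tile_center, jig_tile_center and the x axis of jig, either way round below 0.035 rad and (contact force between bar and loose_tile above 2 N or contact force between bar and jig_tile above 2 N) and contact force between the fingers and bar above 2 N and linear speed of each of loose_tile, jig_tile below 0.02 m/s); the arm keeps its last pose, push and grip.
It fails at once if the dropper bottle was knocked or moved by more than 30 mm (distance of dropper_bottle from where it was at the start of the episode above 0.03 m or angle between dropper_bottle's own z axis and vertical above 0.5 rad).
It fails at once if the beaker was knocked or moved by more than 30 mm (distance of beaker from where it was at the start of the episode above 0.03 m or angle between beaker's own z axis and vertical above 0.5 rad).
It fails at once if the timer was knocked or moved by more than 30 mm (distance of timer from where it was at the start of the episode above 0.03 m or angle between timer's own z axis and vertical above 0.5 rad).
It also fails if it takes over 54 s, if anything falls off the work surface, if the arm or the gripper's body presses on something with over 40 N, if the wrist force passes 120 N, or if a joint passes its speed limit or range.

ROBOT

A 6-joint arm with a two-finger parallel gripper is mounted at the origin on a cart in front of the work surface, level with it; the furniture and walls round the work are solid. World frame = base frame: x ahead of the robot, y to its left, z up, the work surface at z = 0. Lengths are in m, angles in rad, forces in N, time in s.
With the tool pointing down it reaches from about 0.25 to 0.775 m from the base axis. Payload 4 kg.
Tool frame: the origin (TCP) lies on the centre line of the jaws, within the pads' length; the fingertips stand 8 mm ahead of it and the grasp point (between the pads) lies 11 mm behind it; y points along the fingers, x is the direction in which the jaws open and shut, and the axes are right-handed (so a half turn about y gives the same grasp; the last joint's range is limited). The gripper opens to 94 mm and grips with 3 to 60 N. Pads are 16 mm wide; open, the fingers measure 119 mm over their backs; the gripper's body (75 mm by 177 mm) begins 78 mm behind the grasp point.
Start: joints at [-1.398, 0.087, 1.371, -0, 1.684, -0.103], TCP at [0.15, -0.529, 0.214] pointing down, gripper open.
Joint ranges: [-3.1, 3.1], [-0.76, 2.03], [0.27, 2.55], [-1.08, 4.22], [0.17, 2.65], [-2.57, 2.57]. Speed limits (rad/s): [2.79, 2.79, 3.14, 3.14, 3.14, 3.14].

INTERFACE

Orientations are given as [roll, pitch, yaw] about the fixed x, y, z axes, in that order (R = Rz(yaw) Ry(pitch) Rx(roll)).
In Python, from bench import robot gives the robot as it stands.
- The arm moves only by the tool step_arm, never from a script. Its argument "commands" is a list of rows, each an object with "xyz": the shift along the world's x, y, z in m, a list of three; "twist": the turn, a rotation vector about the world's x, y, z in degrees, a list of three. In form: [{"xyz": [tx, ty, tz], "twist": [ax, ay, az]}, ...]. A call has 1 to 12 rows; each row is the pose to reach, as a shift and turn from the pose commanded when the call began; what a row does not reach only later rows make up. A row lasts 1/12 s, in which the tool goes at most 41.7 mm and 7.16 degrees, less where a joint would pass 70% of its speed; a pose out of reach is approached as far as the arm can. A call with a gripper value outside its range is refused whole. "fingers" is the closure in counts, from 0 (fully open) to 255 (shut), set as the call begins (left out, the last holds). The fingers move at their own pace and stop on an object; the grip force is fixed at half the most. Time passes only in rows, so rows that repeat a pose let the fingers close. It gives the time, the measured TCP pose, the force and the opening at its end, in the units of the state.
- robot.get_obs(): the state, without advancing time (a new reading comes with each control period).
- robot.snapshot(name): name is "scene" or "top" or "wrist"; returns (picture, depth): 384x512x3 uint8, red, green, blue; 384x512 float32, m along the optical axis (not along the pixel's ray), 0 where there is no reading.
- robot.camera_info(name): a dict with "fx", "fy", "cx", "cy" (pixels), "k1" (the pictures are not rectified: a ray, as slopes to the right and down, at radius r is drawn at 1 + k1 r^2 times it, then the intrinsics apply), "R" (3x3) and "t" (3): a world point X has camera coordinates R X + t. Camera axes: x right, y down, z forward; pixel columns grow to the right and rows downward; lengths in m; the calibration is good to about 2 mm. A picture is of the moment at which its call begins: read the wrist's pose just before it. camera_info takes no time and is no camera call; for the wrist camera it gives the pose at the moment of the call.
- robot.close_job(): hands the job in, once; it reports no verdict.
The state is a dict: "time": time; "joint_positions": joint angles; "qvel": joint speeds; "joint_torque": joint torques, N m; "tool_pos": TCP position; "ee_rot": TCP orientation; "wrist_force": force on the tool from outside, world axes, zero at the start; "wrist_torque": the same for the moment, N m; "width": finger opening in m.
Only numpy, scipy, OpenCV 4.12 (cv2) and the standard library are available. Lean on these libraries where they do the work, as an engineer would, in place of code of your own. Each camera call takes 0.05 s, during which the arm holds its last target.

## Working session

There is one attempt and no reset: what is moved stays moved. The work goes in short steps, Python scripts to look and compute and a tool call to move; the robot and the scene stay as the last step left them, time stands still between calls to the robot, and variables do not carry over. Pictures are saved under pics/ and viewed, and the job is handed in when it is done.

Besides the shell and the picture viewer there is one more tool, called after "Request:" in YAML: its name, and indented under it one key for each argument. step_arm: Moves the arm, as the interface text tells. Its arguments: {"type":"object","properties":{"commands":{"type":"array"},"fingers":{"type":"number"}},"required":["commands"]}

```bash
ls; mkdir -p pics; python3 - <<'E'
from bench import robot
import numpy as np,cv2
o=robot.get_obs();print(o)
for n in ("scene","top"):
    im,d=robot.snapshot(n);cv2.imwrite(f"pics/{n}0.png",cv2.cvtColor(im,cv2.COLOR_RGB2BGR));np.savez(f"pics/{n}0.npz",im=im,d=d)
    print(n,robot.camera_info(n))
E
```

```text
pics
{'time': 0.0, 'joint_positions': array([-1.39809966e+00,  8.79530387e-02,  1.37222240e+00, -7.66624019e-06,
        1.68359168e+00, -1.03109870e-01]), 'qvel': array([-0.00143296,  0.00216085, -0.00086309,  0.00016897, -0.00161868,
       -0.00038875]), 'joint_torque': array([ 1.48740787e-05, -3.40186429e+01, -3.02421641e+01,  7.17672310e-02,
        3.30538850e-02, -1.57912750e-04]), 'tool_pos': array([ 0.14967558, -0.52870116,  0.21232139]), 'ee_rot': array([-1.57058009,  0.0021637 , -1.29499041]), 'wrist_force': array([-0.41101047, -1.12896674,  0.520456  ]), 'wrist_torque': array([0.01062766, 0.03735729, 0.00327278]), 'width': 0.09382311374608229}
scene {'fx': 394.5360147605311, 'fy': 394.5360147605311, 'cx': 252.11118175218394, 'cy': 189.72952213500787, 'k1': 0.005928493501330707, 'R': array([[-0.78962456, -0.6135697 , -0.00502791],
       [-0.28185108,  0.36997836, -0.88525476],
       [ 0.54502571, -0.69760177, -0.46507928]]), 't': array([0.4352417 , 0.22652714, 0.68361097])}
top {'fx': 459.02974699370543, 'fy': 459.02974699370543, 'cx': 264.98260684323736, 'cy': 186.60604189042257, 'k1': -0.1553030927592438, 'R': array([[-0.0054418 , -0.99997834, -0.0037019 ],
       [-0.99405169,  0.00581215, -0.10875407],
       [ 0.10877323,  0.00308806, -0.99406179]]), 't': array([0.00979476, 0.54271679, 1.20367662])}
```

View pics/top0.png

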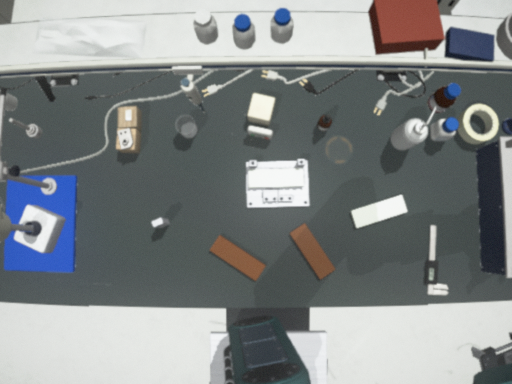

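View pics/scene0.png

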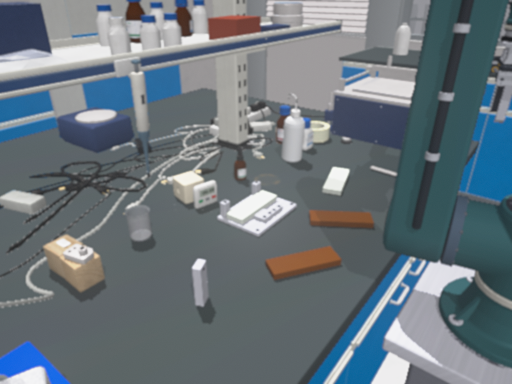

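The top view shows the white loose tile at (379,211), right of the jig at (278,184). The upright bar is at (158,222), left of the jig. The brown slabs at (237,257) and (311,251) are lookalikes. Next I'll take close crops and measure.

```bash
cat > h.py <<'E'
import numpy as np,cv2
from bench import robot
def K(ci): return np.array([[ci['fx'],0,ci['cx']],[0,ci['fy'],ci['cy']],[0,0,1.]])
def D(ci): return np.array([ci['k1'],0,0,0,0.])
def rays(ci,uv): 
    return cv2.undistortPoints(np.array(uv,float).reshape(-1,1,2),K(ci),D(ci)).reshape(-1,2)
def on_plane(ci,uv,z):
    r=rays(ci,uv); R=np.array(ci['R']);t=np.array(ci['t']); C=-R.T@t
    d=np.c_[r,np.ones(len(r))]@R
    s=(z-C[2])/d[:,2]; return C+s[:,None]*d
def proj(ci,X):
    R=np.array(ci['R']);t=np.array(ci['t'])
    return cv2.projectPoints(np.array(X,float).reshape(-1,1,3),cv2.Rodrigues(R)[0],t,K(ci),D(ci))[0].reshape(-1,2)
def cloud(ci,d):
    v,u=np.mgrid[:d.shape[0],:d.shape[1]]
    r=rays(ci,np.c_[u.ravel(),v.ravel()].astype(float)); z=d.ravel()[:,None]
    P=np.c_[r*z,z]; X=(P-np.array(ci['t']))@np.array(ci['R']); X[z[:,0]==0]=np.nan
    return X.reshape(d.shape+(3,))
def crop(im,x0,y0,x1,y1,f,name):
    c=cv2.resize(im[y0:y1,x0:x1],None,fx=f,fy=f,interpolation=cv2.INTER_CUBIC); cv2.imwrite(name,cv2.cvtColor(c,cv2.COLOR_RGB2BGR))
E
python3 - <<'E'
from h import *
z=np.load('pics/top0.npz');im,d=z['im'],z['d'];ci=robot.camera_info('top')
crop(im,140,150,420,250,2.8,'pics/c1.png')
z2=np.load('pics/scene0.npz');crop(z2['im'],170,140,370,320,4,'pics/c2.png')
X=cloud(ci,d)
np.set_printoptions(precision=4,suppress=True)
for p in [(379,211),(158,222),(156,218),(278,184),(278,198),(256,200),(237,257),(100,220)]: print(p,X[p[1],p[0]])
# tile mask
def rect(x0,y0,x1,y1,zl,zh,ic=150):
    s=X[y0:y1,x0:x1];m=(s[...,2]>zl)&(s[...,2]<zh)&(im[y0:y1,x0:x1].min(-1)>ic)
    p=s[m];r=cv2.minAreaRect((p[:,:2]*1000).astype(np.float32));print(len(p),r,np.median(p[:,2]),p.mean(0))
rect(340,185,415,235,.008,.025)
rect(145,210,172,235,.07,.1,100)
E
```

```text
(379, 211) [ 0.4758 -0.3047  0.0119]
(158, 222) [0.4467 0.2817 0.0867]
(156, 218) [0.4605 0.3076 0.002 ]
(278, 184) [ 0.5501 -0.0284  0.0251]
(278, 198) [ 0.5124 -0.0282  0.0226]
(256, 200) [0.5081 0.0314 0.0137]
(237, 257) [0.3547 0.0829 0.0167]
(100, 220) [0.4548 0.4676 0.002 ]
985 ((475.6944580078125, -303.4798889160156), (50.80836486816406, 150.05369567871094), 16.261831283569336) 0.015266649355651437 [ 0.4755 -0.3032  0.0152]
74 ((446.10693359375, 284.1470031738281), (16.116670608520508, 27.44672393798828), 23.210073471069336) 0.0848643709536967 [0.446  0.2838 0.0841]
```

View pics/c1.png

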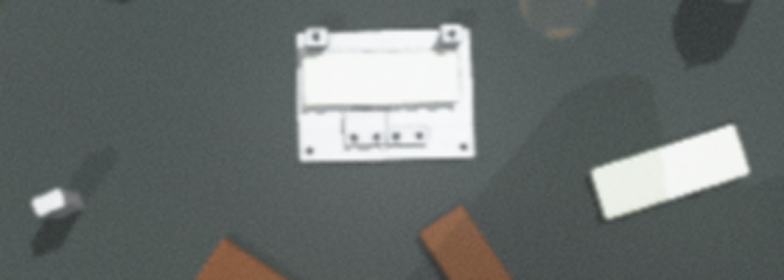

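View pics/c2.png

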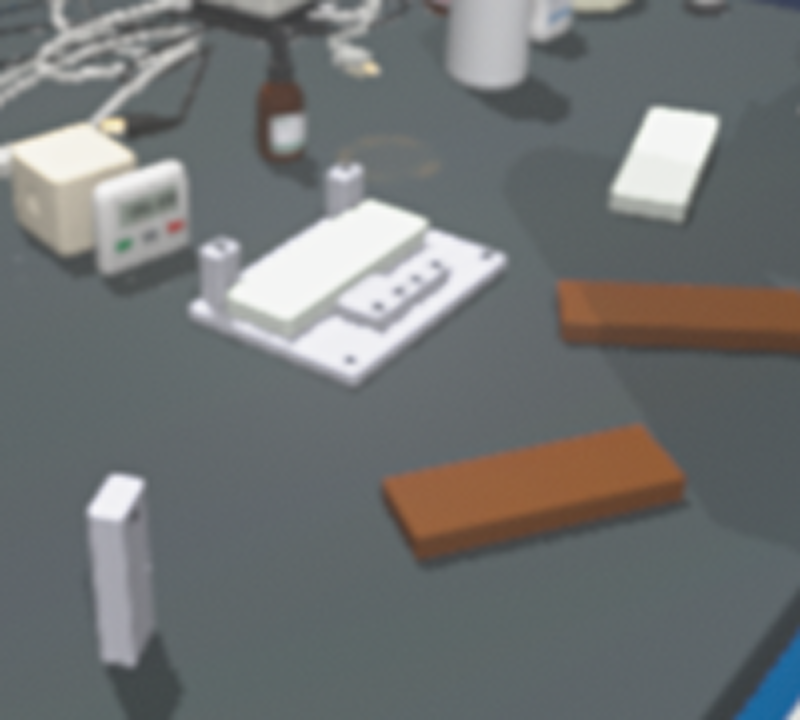

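The loose tile measures 50.8x150 mm with its top at 15 mm, and the bar 16x27 mm with its top at 85 mm, so both choices match the description. Now I'll measure the jig and blocks from depth.

```bash
python3 - <<'E'
from h import *
np.set_printoptions(precision=4,suppress=True,linewidth=200)
z=np.load('pics/top0.npz');im,d=z['im'],z['d'];ci=robot.camera_info('top');X=cloud(ci,d)
crop(im,240,150,320,215,9,'pics/c3.png')
z2=np.load('pics/scene0.npz');crop(z2['im'],210,175,305,240,8,'pics/c4.png')
s=X[150:215,240:320];
print((s[::2,::2,2]*1000).round().astype(int))
m=(s[...,2]>.005)&(s[...,2]<.05)
r=cv2.minAreaRect((s[m][:,:2]*1000).astype(np.float32));print('jig',r)
# tile
s=X[165:190,246:312];m=(s[...,2]>.0225)&(s[...,2]<.029);r=cv2.minAreaRect((s[m][:,:2]*1000).astype(np.float32));print('tile',r,np.median(s[m][:,2]))
s=X[155:172,240:320];m=(s[...,2]>.038)&(s[...,2]<.055)
for sgn in(1,-1):
    p=s[m];p=p[(p[:,1]+.028)*sgn>0];print('post',len(p),p.mean(0))
E
```

```text
[[ 3 -2  2 ... -1  0  1]
 [ 2 -2  1 ... -4  0  1]
 [-1 -2 -2 ... -2 -2  2]
 ...
 [-2  1  1 ... -3 -3  1]
 [-2  0  3 ...  2  2 -1]
 [-4  2  3 ... -7  0  6]]
jig ((558.6820068359375, -33.26177215576172), (217.9559326171875, 177.28016662597656), 89.62384796142578)
tile ((569.6832885742188, -21.80956268310547), (55.029296875, 148.88623046875), 0.08372631669044495) 0.025489425262932023
post 47 [0.6049 0.0412 0.0455]
post 48 [ 0.6078 -0.0885  0.0465]<stdin>:7: RuntimeWarning: invalid value encountered in cast
```

View pics/c3.png

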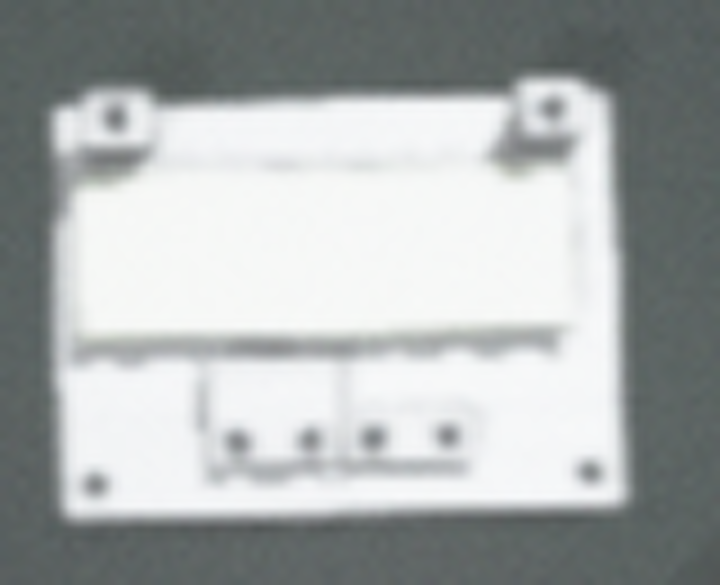

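View pics/c4.png

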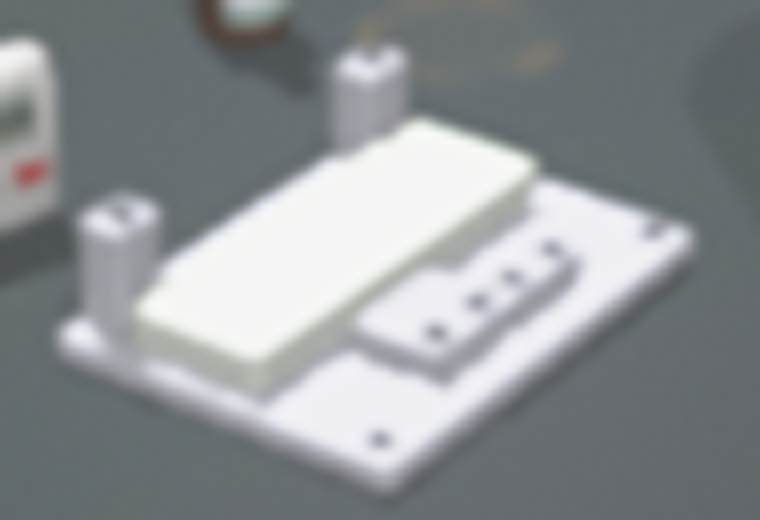

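```bash
python3 - <<'E'
from h import *
np.set_printoptions(precision=4,suppress=True,linewidth=200)
ci=robot.camera_info('top')
px=lambda L:[(240+(a+.5)/9-.5,150+(b+.5)/9-.5) for a,b in L]
C=on_plane(ci,px([(66,517),(628,503),(612,93),(52,108)]),.01);print(C)
P=on_plane(ci,px([(115,118),(551,108)]),.046);print(P)
T=on_plane(ci,px([(75,338),(565,325),(570,168),(80,182)]),.025);print(T)
B=on_plane(ci,px([(237,442),(310,440),(373,437),(448,435)]),.021);print(B)
M=np.array([(-63,85),(-63,-85),(63,-85),(63,85)])/1000.
def fit(a,b):
    A=cv2.estimateAffinePartial2D(a,b)[0];return A
ca,cb=M.mean(0),C[:,:2].mean(0)
H=(M-ca).T@(C[:,:2]-cb);th=np.arctan2(H[0,1]-H[1,0],H[0,0]+H[1,1]);print('jig',cb,np.degrees(th))
R=np.array([[np.cos(th),-np.sin(th)],[np.sin(th),np.cos(th)]])
print('posts in jig',(P[:,:2]-cb)@R,'tile in jig',(T[:,:2]-cb)@R,(T[:,:2].mean(0)-cb)@R,'blocks',(B[:,:2]-cb)@R)
E
```

```text
[[ 0.4894  0.0563  0.01  ]
 [ 0.4926 -0.1136  0.01  ]
 [ 0.6182 -0.1107  0.01  ]
 [ 0.6145  0.0604  0.01  ]]
[[ 0.6054  0.0401  0.046 ]
 [ 0.6077 -0.0892  0.046 ]]
[[ 0.5422  0.0529  0.025 ]
 [ 0.5452 -0.0941  0.025 ]
 [ 0.5928 -0.0963  0.025 ]
 [ 0.5894  0.0513  0.025 ]]
[[ 0.511   0.0045  0.021 ]
 [ 0.5114 -0.0174  0.021 ]
 [ 0.5122 -0.0363  0.021 ]
 [ 0.5127 -0.0588  0.021 ]]
jig [ 0.5537 -0.0269] 1.314249207629875
posts in jig [[ 0.0533  0.0658]
 [ 0.0526 -0.0636]] tile in jig [[-0.0097  0.08  ]
 [-0.01   -0.067 ]
 [ 0.0375 -0.0703]
 [ 0.0375  0.0774]] [0.0138 0.005 ] blocks [[-0.042   0.0324]
 [-0.042   0.0105]
 [-0.0417 -0.0084]
 [-0.0417 -0.0309]]
```

Thick block is on the left (its face nearly touches the tile in crop c3), so the thin block is at jig y = -20.5. The jig is at about (0.554, -0.027) with yaw 1.3°. Moving to hover over the white tile.

Request:
step_arm:
  commands:
    - {"xyz": [0.326, 0.226, -0.04], "twist": [0, 0, 90.5]}
    - {"xyz": [0.326, 0.226, -0.04], "twist": [0, 0, 90.5]}
    - {"xyz": [0.326, 0.226, -0.04], "twist": [0, 0, 90.5]}
    - {"xyz": [0.326, 0.226, -0.04], "twist": [0, 0, 90.5]}
    - {"xyz": [0.326, 0.226, -0.04], "twist": [0, 0, 90.5]}
    - {"xyz": [0.326, 0.226, -0.04], "twist": [0, 0, 90.5]}
    - {"xyz": [0.326, 0.226, -0.04], "twist": [0, 0, 90.5]}
    - {"xyz": [0.326, 0.226, -0.04], "twist": [0, 0, 90.5]}
    - {"xyz": [0.326, 0.226, -0.04], "twist": [0, 0, 90.5]}
    - {"xyz": [0.326, 0.226, -0.04], "twist": [0, 0, 90.5]}
    - {"xyz": [0.326, 0.226, -0.04], "twist": [0, 0, 90.5]}
    - {"xyz": [0.326, 0.226, -0.04], "twist": [0, 0, 90.5]}
  fingers: 0

```text
time: 1.1
tool_pos: [0.4768, -0.3014, 0.1722]
ee_rot: [-1.569, 0.001, 0.215]
wrist_force: [-1.2, -0.0, 0.0]
width: 0.0938
```

```bash
cat > w.py <<'E'
import sys
from h import *
np.set_printoptions(precision=4,suppress=True,linewidth=200)
n=sys.argv[1]
o=robot.get_obs();ci=robot.camera_info('wrist');im,d=robot.snapshot('wrist')
cv2.imwrite(f'pics/{n}.png',cv2.cvtColor(im,cv2.COLOR_RGB2BGR));np.savez(f'pics/{n}.npz',im=im,d=d,**{k:np.array(v) for k,v in ci.items()})
print(o['time'],o['tool_pos'],np.degrees(o['ee_rot']),o['wrist_force'],o['width'])
E
python3 w.py w1
```

```text
1.1 [ 0.4768 -0.3014  0.1722] [-89.8948   0.0793  12.3064] [-1.1777 -0.0049  0.0471] 0.0938248716229797
```

View pics/w1.png

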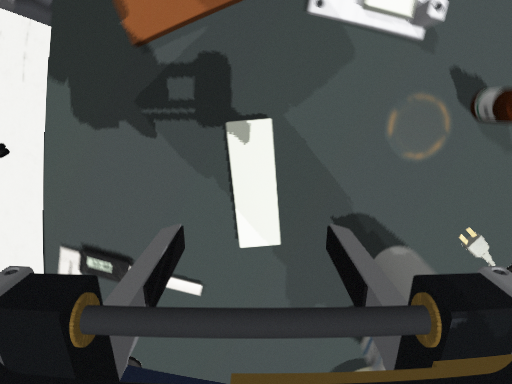

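The wrist view shows the white tile between the fingers at about (255,183). I'll measure it precisely.

```bash
cat > meas.py <<'E'
import sys
from h import *
np.set_printoptions(precision=4,suppress=True,linewidth=200)
def load(n):
    z=np.load(f'pics/{n}.npz');ci={k:z[k] for k in('fx','fy','cx','cy','k1','R','t')}
    for k in('fx','fy','cx','cy','k1'): ci[k]=float(ci[k])
    return z['im'],z['d'],ci
E
python3 - <<'E'
from meas import *
im,d,ci=load('w1');X=cloud(ci,d)
g=im.min(-1)
m=np.zeros_like(g);m[110:255,215:290]=(g[110:255,215:290]>110)
n,l,s,c=cv2.connectedComponentsWithStats(m);k=1+s[1:,4].argmax();mm=(l==k).astype(np.uint8)
print(s[k],np.nanmedian(X[l==k][:,2]))
cn=max(cv2.findContours(mm,0,cv2.CHAIN_APPROX_NONE)[0],key=len).reshape(-1,2).astype(float)
W=on_plane(ci,cn,.015);r=cv2.minAreaRect((W[:,:2]*1000).astype(np.float32));print(r)
p=X[(X[...,2]>.011)&(X[...,2]<.02)&(l==k)];print(cv2.minAreaRect((p[:,:2]*1000).astype(np.float32)))
E
```

```text
[ 226  118   55  130 5656] 0.015351604225888783
((476.8189392089844, -305.45941162109375), (51.356117248535156, 150.41648864746094), 17.213590621948242)
((476.1114501953125, -305.5596923828125), (50.07790756225586, 150.45535278320312), 16.75611114501953)
```

Request:
step_arm:
  commands:
    - {"xyz": [0.0, -0.003, -0.04], "twist": [0, 0, 4.7]}
    - {"xyz": [0.0, -0.003, -0.08], "twist": [0, 0, 4.7]}
    - {"xyz": [0.0, -0.003, -0.12], "twist": [0, 0, 4.7]}
    - {"xyz": [0.0, -0.003, -0.12], "twist": [0, 0, 4.7]}
    - {"xyz": [0.0, -0.003, -0.12], "twist": [0, 0, 4.7]}

```text
time: 1.57
tool_pos: [0.4737, -0.3049, 0.0509]
ee_rot: [-1.565, 0.004, 0.285]
wrist_force: [1.0, 0.0, 1.3]
width: 0.0938
```

Request:
step_arm:
  commands:
    - {"xyz": [0.002, 0.0, -0.02], "twist": [0, 0, 0.6]}
    - {"xyz": [0.002, 0.0, -0.035], "twist": [0, 0, 0.6]}
    - {"xyz": [0.002, 0.0, -0.039], "twist": [0, 0, 0.6]}
    - {"xyz": [0.002, 0.0, -0.039], "twist": [0, 0, 0.6]}
    - {"xyz": [0.002, 0.0, -0.039], "twist": [0, 0, 0.6]}

```text
time: 1.98
tool_pos: [0.4791, -0.3074, 0.0172]
ee_rot: [-1.574, -0.002, 0.297]
wrist_force: [-0.4, -1.2, 0.1]
width: 0.0941
```

Request:
step_arm:
  commands:
    - {"xyz": [-0.001, 0.002, -0.002], "twist": [0, 0, 0]}
    - {"xyz": [-0.001, 0.002, -0.002], "twist": [0, 0, 0]}

```text
time: 2.15
tool_pos: [0.4774, -0.3046, 0.0141]
ee_rot: [-1.573, -0.002, 0.297]
wrist_force: [0.4, 0.3, -0.0]
width: 0.0938
```

Request:
step_arm:
  commands:
    - {"xyz": [0, 0, -0.003], "twist": [0, 0, 0]}
    - {"xyz": [0, 0, -0.003], "twist": [0, 0, 0]}
    - {"xyz": [0, 0, -0.003], "twist": [0, 0, 0]}
    - {"xyz": [0, 0, -0.003], "twist": [0, 0, 0]}
    - {"xyz": [0, 0, -0.003], "twist": [0, 0, 0]}
    - {"xyz": [0, 0, -0.003], "twist": [0, 0, 0]}
    - {"xyz": [0, 0, -0.003], "twist": [0, 0, 0]}
  fingers: 255

```text
time: 2.73
tool_pos: [0.4767, -0.3043, 0.0095]
ee_rot: [-1.571, 0.0, 0.297]
wrist_force: [-0.8, -0.0, -0.5]
width: 0.0505
```

Request:
step_arm:
  commands:
    - {"xyz": [0, 0, 0], "twist": [0, 0, 0]}
    - {"xyz": [0, 0, 0], "twist": [0, 0, 0]}
    - {"xyz": [0, 0, 0.03], "twist": [0, 0, 0]}
    - {"xyz": [0, 0, 0.07], "twist": [0, 0, 0]}
    - {"xyz": [0.01, 0.04, 0.1], "twist": [0, 0, -5]}
    - {"xyz": [0.02, 0.08, 0.11], "twist": [0, 0, -12]}
    - {"xyz": [0.03, 0.11, 0.11], "twist": [0, 0, -15.7]}
    - {"xyz": [0.03, 0.12, 0.11], "twist": [0, 0, -15.7]}
    - {"xyz": [0.03, 0.12, 0.11], "twist": [0, 0, -15.7]}

```text
time: 3.48
tool_pos: [0.507, -0.181, 0.1194]
ee_rot: [-1.569, 0.0, 0.029]
wrist_force: [-0.1, -0.7, -2.8]
width: 0.0498
```

```bash
python3 w.py w2
```

```text
3.4833 [ 0.507  -0.181   0.1194] [-89.9246   0.0134   1.6447] [-0.0524 -0.6995 -2.8447] 0.04981032444150823
```

View pics/w2.png

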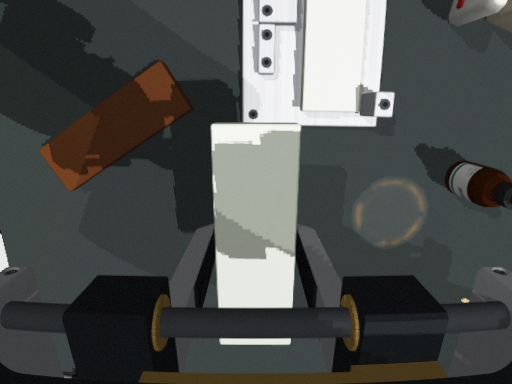

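The tile is held level, with about 2.8 N of weight. The jig's right end is visible: bed corners near (243,122) and (379,125), post hole near (385,103), tile end near (303,110) and (358,112).

```bash
python3 - <<'E'
from meas import *
im,d,ci=load('w2');X=cloud(ci,d)
crop(im,230,0,400,135,4.5,'pics/c5.png')
p=X[(X[...,2]>.10)&(X[...,2]<.16)&(im.min(-1)>90)]
crop(im,195,110,320,250,4,'pics/c6.png')
s=X[120:225,205:305];print('tile z',np.nanmedian(s[...,2],axis=1)[::10],np.nanmedian(s[30:60,[12,30,50,70,85],2],axis=0))
E
```

```text
tile z [0.0098 0.1253 0.1252 0.1252 0.1253 0.1253 0.1253 0.1251 0.1251 0.1249 0.1252] [0.1253 0.1253 0.1253 0.1255 0.1253]
```

View pics/c5.png

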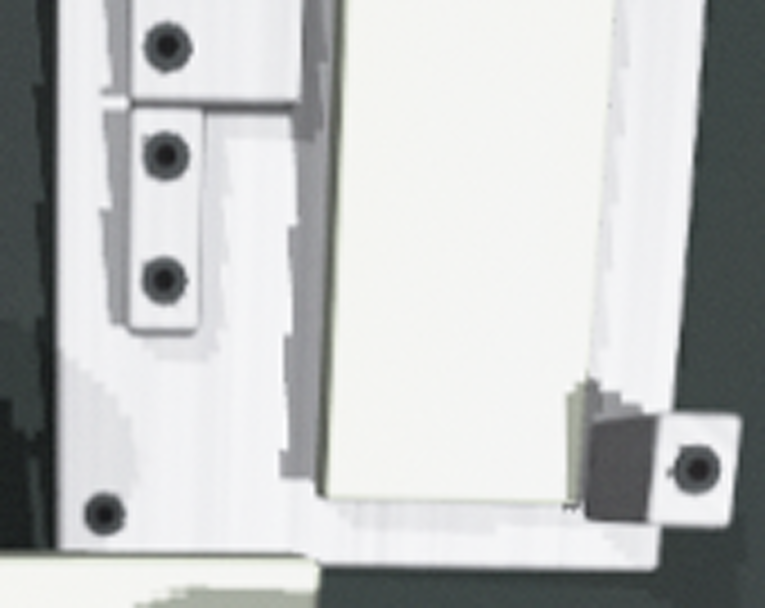

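View pics/c6.png

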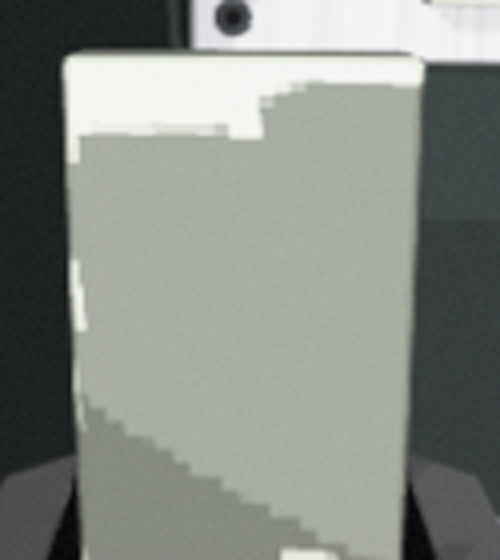

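```bash
python3 - <<'E'
from meas import *
im,d,ci=load('w2')
def q(L,f,ox,oy,z): return on_plane(ci,[(ox+(a+.5)/f-.5,oy+(b+.5)/f-.5) for a,b in L],z)[:,:2]
bed=q([(657,568),(57,550),(57,100)],4.5,230,0,.01)
blk=q([(132,330),(197,330),(203,110)],4.5,230,0,.021)
post=q([(657,412),(742,415),(732,525),(648,522)],4.5,230,0,.046)
tile=q([(322,495),(567,500),(342,30),(612,60)],4.5,230,0,.025)
held=q([(64,52),(423,57),(82,550),(408,500)],4,195,110,.1253)
print('bed',bed,'\nblk',blk,'\npost',post,post.mean(0),'\ntile',tile,'\nheld',held)
c=np.array([.5537,-.0269])
for th in(np.radians(1.31),):
    R=np.array([[np.cos(th),-np.sin(th)],[np.sin(th),np.cos(th)]])
    for n,v in(('bed',bed),('blk',blk),('post',post),('tile',tile)): print(n,((v-c)@R)*1000)
print('yaws',[np.degrees(np.arctan2(-(b-a)[0],(b-a)[1])) for a,b in((blk[1],blk[2]),(tile[0],tile[2]),(tile[1],tile[3]),(bed[1],bed[2]),(held[2],held[0]),(held[3],held[1]))], np.degrees(np.arctan2(*(held[1]-held[0])[::-1])))
E
```

```text
bed [[ 0.6182 -0.1104]
 [ 0.4931 -0.1112]
 [ 0.4914 -0.0257]] 
blk [[ 0.507  -0.0691]
 [ 0.5194 -0.0687]
 [ 0.5189 -0.0295]] 
post [[ 0.6003 -0.0819]
 [ 0.6159 -0.0815]
 [ 0.6167 -0.1008]
 [ 0.601  -0.101 ]] [ 0.6085 -0.0913] 
tile [[ 0.5446 -0.0986]
 [ 0.5926 -0.0976]
 [ 0.5433 -0.0159]
 [ 0.5934 -0.0182]] 
held [[ 0.4806 -0.1075]
 [ 0.5297 -0.1067]
 [ 0.4825 -0.182 ]
 [ 0.532  -0.1722]]
bed [[ 62.5611 -84.9231]
 [-62.52   -82.9053]
 [-62.293    2.631 ]]
blk [[-47.6194 -41.1118]
 [-35.2282 -41.0065]
 [-34.825   -1.8394]]
post [[ 45.3519 -56.0032]
 [ 60.9756 -56.0345]
 [ 61.2654 -75.2708]
 [ 45.5627 -75.1288]]
tile [[-10.703  -71.4624]
 [ 37.2676 -71.5768]
 [-10.1203  11.2483]
 [ 39.8498   7.8025]]
yaws [np.float64(0.7202516464884807), np.float64(0.9063549436451842), np.float64(-0.5531554074331789), np.float64(1.1579248105076525), np.float64(1.4674551788352375), np.float64(2.028468407334205)] 0.8874267273747046
```

Request:
step_arm:
  commands:
    - {"xyz": [0.015, 0.04, 0], "twist": [0, 0, -0.4]}
    - {"xyz": [0.03, 0.08, -0.01], "twist": [0, 0, -0.4]}
    - {"xyz": [0.046, 0.12, -0.025], "twist": [0, 0, -0.4]}
    - {"xyz": [0.061, 0.158, -0.045], "twist": [0, 0, -0.4]}
    - {"xyz": [0.061, 0.158, -0.06], "twist": [0, 0, -0.4]}
    - {"xyz": [0.061, 0.158, -0.065], "twist": [0, 0, -0.4]}
    - {"xyz": [0.061, 0.158, -0.065], "twist": [0, 0, -0.4]}
    - {"xyz": [0.061, 0.158, -0.065], "twist": [0, 0, -0.4]}

```text
time: 4.2
tool_pos: [0.5672, -0.0281, 0.0539]
ee_rot: [-1.572, 0.002, 0.015]
wrist_force: [0.0, -0.4, -1.7]
width: 0.0501
```

```bash
python3 w.py w3
```

```text
4.2 [ 0.5672 -0.0281  0.0539] [-90.0504   0.0953   0.8576] [ 0.0265 -0.4455 -1.7299] 0.0500988640454436
```

View pics/w3.png

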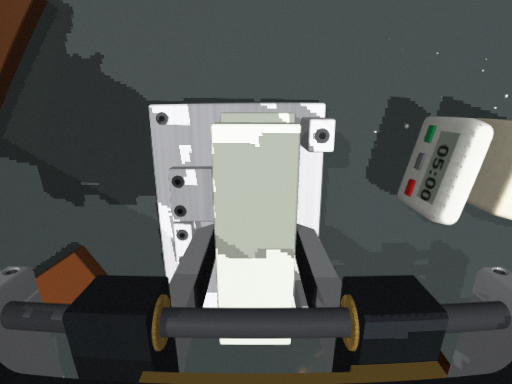

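The held tile's end is at row 125. The jig tile's far end shows just beyond it at row 113, so I'll compare their positions.

```bash
python3 - <<'E'
from meas import *
im,d,ci=load('w3')
crop(im,140,90,345,250,3.9,'pics/c7.png')
X=cloud(ci,d);print(np.nanmedian(X[140:220,225:290,2]))
E
```

```text
0.05980735482111697
```

View pics/c7.png

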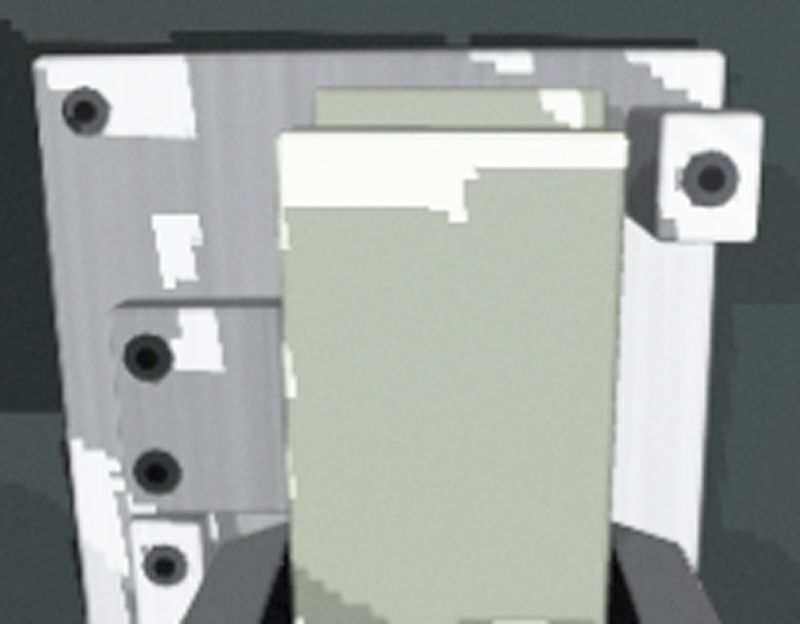

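```bash
python3 - <<'E'
from meas import *
im,d,ci=load('w3')
def q(L,z): return on_plane(ci,[(140+(a+.5)/3.9-.5,90+(b+.5)/3.9-.5) for a,b in L],z)[:,:2]
print('jt',q([(315,89),(605,90)],.025));print('held',q([(278,132),(628,134),(291,400),(615,400)],.0598))
bed=q([(34,57),(723,52)],.01);print('bed',bed,np.degrees(np.arctan2(*(bed[1]-bed[0])[::-1])),'post',q([(657,112),(765,112),(757,242),(657,240)],.046))
print(robot.get_obs()['tool_pos'],np.degrees(robot.get_obs()['ee_rot']))
E
```

```text
jt [[0.5433 0.0509]
 [0.5921 0.0515]]
held [[0.542  0.0454]
 [0.5911 0.0459]
 [0.5431 0.0063]
 [0.5913 0.0071]]
bed [[0.4905 0.0561]
 [0.615  0.0585]] 1.1013015750893267 post [[0.5974 0.0486]
 [0.6139 0.049 ]
 [0.6143 0.0292]
 [0.5986 0.0292]]
[ 0.568  -0.0282  0.0551] [-90.0537  -0.0361   0.8248]
```

Request:
step_arm:
  commands:
    - {"xyz": [0.001, 0.0055, 0], "twist": [0, 0, 0]}
    - {"xyz": [0.001, 0.0055, -0.008], "twist": [0, 0, 0]}
    - {"xyz": [0.001, 0.0055, -0.014], "twist": [0, 0, 0]}
    - {"xyz": [0.001, 0.0055, -0.018], "twist": [0, 0, 0]}
    - {"xyz": [0.001, 0.0055, -0.018], "twist": [0, 0, 0]}
    - {"xyz": [0.001, 0.0055, -0.018], "twist": [0, 0, 0]}
    - {"xyz": [0.001, 0.0055, -0.018], "twist": [0, 0, 0]}

```text
time: 4.83
tool_pos: [0.5688, -0.0208, 0.0365]
ee_rot: [-1.571, -0.0, 0.016]
wrist_force: [1.4, 0.1, -2.3]
width: 0.0497
```

Request:
step_arm:
  commands:
    - {"xyz": [0, -0.001, -0.001], "twist": [0, 0, 0]}
    - {"xyz": [0, -0.001, -0.002], "twist": [0, 0, 0]}
    - {"xyz": [0, -0.001, -0.002], "twist": [0, 0, 0]}

```text
time: 5.08
tool_pos: [0.5689, -0.0218, 0.0345]
ee_rot: [-1.571, -0.0, 0.016]
wrist_force: [-1.2, -0.2, -2.6]
width: 0.0498
```

```bash
python3 w.py w4; python3 - <<'E'
from meas import *
im,d,ci=load('w4');crop(im,140,90,345,250,3.9,'pics/c8.png')
X=cloud(ci,d);print(np.nanmedian(X[140:220,225:290,2]))
E
```

```text
5.0833 [ 0.5689 -0.0218  0.0345] [-90.0055  -0.0172   0.9439] [-1.1607 -0.1839 -2.5537] 0.04982386950795132
0.040424512209245866
```

View pics/c8.png

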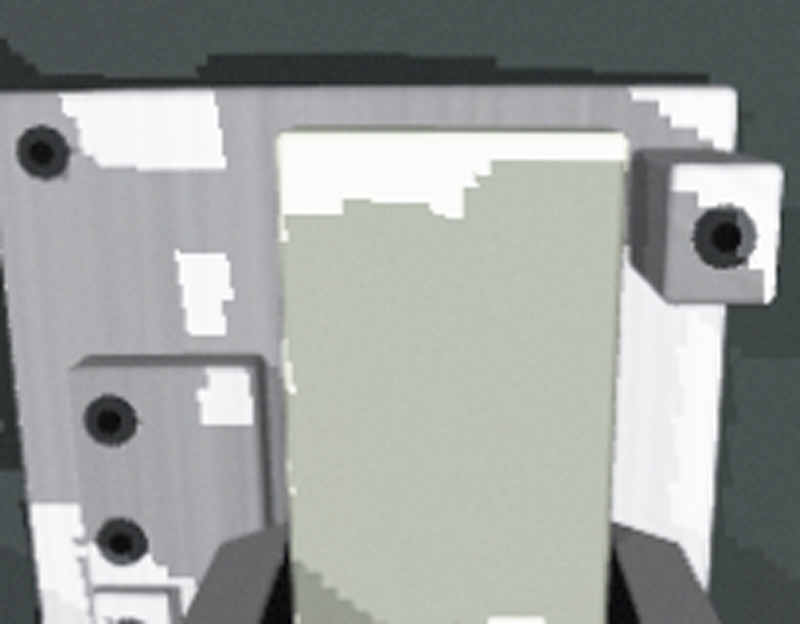

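Aligned, with the tile about 0.4 mm above contact. Lowering a touch, then releasing.

Request:
step_arm:
  commands:
    - {"xyz": [0, 0, -0.001], "twist": [0, 0, 0]}
    - {"xyz": [0, 0, -0.001], "twist": [0, 0, 0]}

```text
time: 5.3
tool_pos: [0.5689, -0.0217, 0.0345]
ee_rot: [-1.571, -0.0, 0.017]
wrist_force: [-2.1, 1.1, 3.4]
width: 0.0498
```

Request:
step_arm:
  commands:
    - {"xyz": [0, 0, 0], "twist": [0, 0, 0]}
    - {"xyz": [0, 0, 0], "twist": [0, 0, 0]}
    - {"xyz": [0, 0, 0], "twist": [0, 0, 0]}
    - {"xyz": [0, 0, 0], "twist": [0, 0, 0]}
    - {"xyz": [0, 0, 0], "twist": [0, 0, 0]}
  fingers: 60

```text
time: 5.72
tool_pos: [0.5688, -0.0217, 0.0334]
ee_rot: [-1.571, -0.0, 0.016]
wrist_force: [-0.1, 0.6, 0.5]
width: 0.0714
```

Request:
step_arm:
  commands:
    - {"xyz": [0, 0, 0.02], "twist": [0, 0, 0]}
    - {"xyz": [0, 0, 0.06], "twist": [0, 0, 0]}
    - {"xyz": [-0.02, 0, 0.1], "twist": [0, 0, 0]}
    - {"xyz": [-0.03, 0, 0.14], "twist": [0, 0, 0]}
    - {"xyz": [-0.03, -0.02, 0.16], "twist": [0, 0, 0]}
    - {"xyz": [-0.03, -0.02, 0.16], "twist": [0, 0, 0]}
  fingers: 0

```text
time: 6.22
tool_pos: [0.5417, -0.0443, 0.2013]
ee_rot: [-1.575, -0.014, 0.015]
wrist_force: [1.4, 0.6, -0.2]
width: 0.0936
```

```bash
python3 w.py w5
```

```text
6.2167 [ 0.5417 -0.0443  0.2013] [-90.2623  -0.7813   0.8513] [ 1.3575  0.5567 -0.1579] 0.09360621390851223
```

View pics/w5.png

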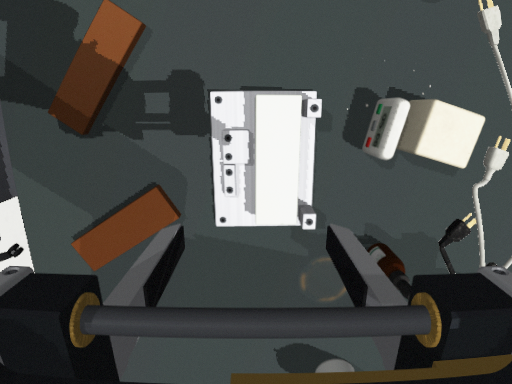

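The stack sits on the jig at around (278,160), with the whole jig in view, so I'll measure it precisely here.

```bash
python3 - <<'E'
from meas import *
im,d,ci=load('w5');crop(im,200,82,330,234,5,'pics/c9.png')
X=cloud(ci,d);p=X[95:225,255:300].reshape(-1,3);p=p[(p[:,2]>.036)&(p[:,2]<.044)];print(len(p),np.median(p[:,2]),cv2.minAreaRect((p[:,:2]*1000).astype(np.float32)))
E
```

```text
5678 0.04033525050474791 ((568.3935546875, -22.553314208984375), (49.859378814697266, 148.8984832763672), 0.8746882677078247)
```

View pics/c9.png

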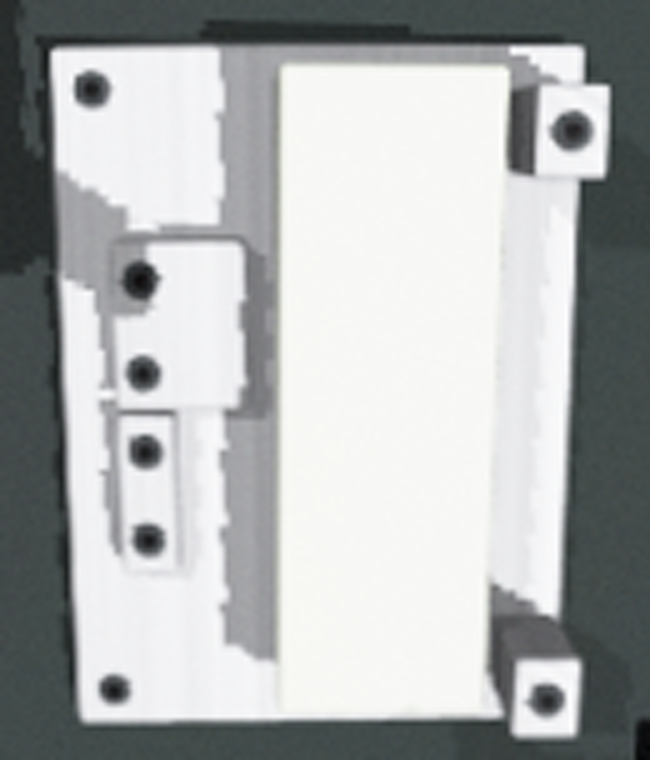

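```bash
python3 - <<'E'
from meas import *
from scipy.optimize import least_squares
im,d,ci=load('w5')
def q(L,z): return on_plane(ci,[(200+(a+.5)/5-.5,82+(b+.5)/5-.5) for a,b in L],z)[:,:2]
obs=np.r_[q([(51,47),(584,46),(82,720)],.01),q([(176,412),(181,572)],.021),q([(244,243),(240,408)],.021),q([(536,85),(534,177),(512,660),(514,737)],.046)]
mod=np.array([(-63,85),(63,85),(-63,-85),(-35,-.5),(-35,-40.5),(-17,40.5),(-17,.5),(45,75),(45,55),(45,-55),(45,-75)])/1e3
def f(p):
    c,s=np.cos(p[2]),np.sin(p[2]);return (mod@np.array([[c,s],[-s,c]])+p[:2]-obs)
r=least_squares(lambda p:f(p).ravel(),[.55,-.03,0]);print(r.x[:2],np.degrees(r.x[2]));print(f(r.x)*1000)
c,s=np.cos(r.x[2]),np.sin(r.x[2]);R=np.array([[c,-s],[s,c]])
t=q([(280,65),(508,66),(489,710),(277,712)],.040);print('tile',(t-r.x[:2])@R*1000, (t.mean(0)-r.x[:2])@R*1000)
print('bar target', R@np.array([-.022,-.0205])+r.x[:2])
E
```

```text
[ 0.554  -0.0268] 1.2614448773036695
[[-0.8482  0.41  ]
 [ 0.499   0.7898]
 [-1.0777 -1.2705]
 [-0.5662 -0.4265]
 [-0.7842 -0.3805]
 [ 0.6034  0.8309]
 [ 2.0717 -0.1869]
 [ 0.0773  0.7047]
 [-0.1255 -0.1814]
 [ 0.7028  0.0849]
 [-0.5524 -0.3744]]
tile [[ -9.273   78.7294]
 [ 39.7991  78.4164]
 [ 40.2954 -70.0514]
 [-10.9257 -69.8908]] [14.974   4.3009]
bar target [ 0.5324 -0.0478]
```

Request:
step_arm:
  commands:
    - {"xyz": [-0.01, 0.04, 0], "twist": [0, 0, -7]}
    - {"xyz": [-0.02, 0.08, 0], "twist": [0, 0, -14]}
    - {"xyz": [-0.03, 0.12, 0], "twist": [0, 0, -21]}
    - {"xyz": [-0.04, 0.16, 0], "twist": [0, 0, -28]}
    - {"xyz": [-0.05, 0.2, 0], "twist": [0, 0, -35]}
    - {"xyz": [-0.07, 0.24, 0], "twist": [0, 0, -42]}
    - {"xyz": [-0.08, 0.28, 0], "twist": [0, 0, -49]}
    - {"xyz": [-0.093, 0.32, 0], "twist": [0, 0, -56]}
    - {"xyz": [-0.093, 0.326, 0], "twist": [0, 0, -63]}
    - {"xyz": [-0.093, 0.326, 0], "twist": [0, 0, -68]}
    - {"xyz": [-0.093, 0.326, 0], "twist": [0, 0, -68]}
    - {"xyz": [-0.093, 0.326, 0], "twist": [0, 0, -68]}

```text
time: 7.27
tool_pos: [0.4442, 0.2852, 0.1907]
ee_rot: [-1.576, -0.0, -1.169]
wrist_force: [0.7, 0.5, 0.1]
width: 0.0939
```

```bash
python3 w.py w6; python3 - <<'E'
from meas import *
im,d,ci=load('w6')
X=cloud(ci,d);
for lo,hi in((.08,.09),):
    m=((X[...,2]>lo)&(X[...,2]<hi)&(abs(X[...,0]-.446)<.04)&(abs(X[...,1]-.284)<.04))
    p=X[m];v,u=np.where(m);print(len(p),u.min(),u.max(),v.min(),v.max(),np.median(p[:,2]),p.mean(0),cv2.minAreaRect((p[:,:2]*1000).astype(np.float32)))
E
```

```text
7.2667 [0.4442 0.2852 0.1907] [-90.2758  -0.0047 -66.9612] [0.7029 0.4914 0.1059] 0.09390339758602782
474 243 271 183 199 0.08529411717802622 [0.4484 0.2849 0.0851] ((447.8201904296875, 285.01031494140625), (15.887721061706543, 27.308971405029297), 23.127687454223633)
```

View pics/w6.png

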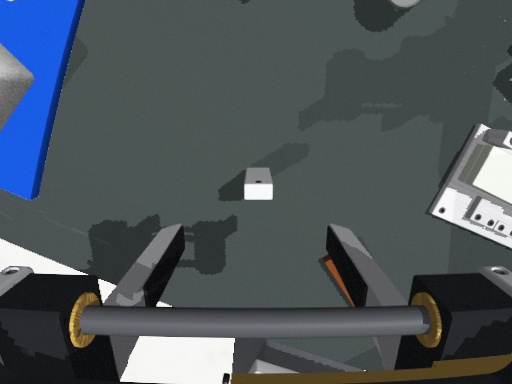

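The bar's top measures 15.9x27.3 mm at z 85 mm, centred at (258,187) between the fingers. Descending around it.

Request:
step_arm:
  commands:
    - {"xyz": [0.003, 0, -0.03], "twist": [0, 0, 0]}
    - {"xyz": [0.003, 0, -0.06], "twist": [0, 0, 0]}
    - {"xyz": [0.003, 0, -0.06], "twist": [0, 0, 0]}
    - {"xyz": [0.003, 0, -0.06], "twist": [0, 0, 0]}
    - {"xyz": [0.003, 0, -0.06], "twist": [0, 0, 0]}

```text
time: 7.73
tool_pos: [0.4492, 0.2842, 0.1343]
ee_rot: [-1.57, 0.0, -1.17]
wrist_force: [0.2, -0.0, 0.2]
width: 0.0943
```

Request:
step_arm:
  commands:
    - {"xyz": [-0.001, 0.0005, -0.03], "twist": [0, 0, 0]}
    - {"xyz": [-0.001, 0.0005, -0.06], "twist": [0, 0, 0]}
    - {"xyz": [-0.001, 0.0005, -0.09], "twist": [0, 0, 0]}
    - {"xyz": [-0.001, 0.0005, -0.108], "twist": [0, 0, 0]}
    - {"xyz": [-0.001, 0.0005, -0.11], "twist": [0, 0, 0]}
    - {"xyz": [-0.001, 0.0005, -0.11], "twist": [0, 0, 0]}
    - {"xyz": [-0.001, 0.0005, -0.11], "twist": [0, 0, 0]}

```text
time: 8.32
tool_pos: [0.4497, 0.2856, 0.0262]
ee_rot: [-1.566, 0.0, -1.17]
wrist_force: [0.9, -0.1, 0.4]
width: 0.0942
```

Request:
step_arm:
  commands:
    - {"xyz": [-0.001, 0, -0.002], "twist": [0, 0, 0]}
    - {"xyz": [-0.001, 0, -0.002], "twist": [0, 0, 0]}
    - {"xyz": [-0.001, 0, -0.002], "twist": [0, 0, 0]}

```text
time: 8.57
tool_pos: [0.4476, 0.2852, 0.023]
ee_rot: [-1.568, 0.0, -1.17]
wrist_force: [-0.0, -0.2, 0.7]
width: 0.0941
```

Request:
step_arm:
  commands:
    - {"xyz": [0, 0, 0], "twist": [0, 0, 0]}
    - {"xyz": [0, 0, 0], "twist": [0, 0, 0]}
    - {"xyz": [0, 0, 0], "twist": [0, 0, 0]}
    - {"xyz": [0, 0, 0], "twist": [0, 0, 0]}
    - {"xyz": [0, 0, 0], "twist": [0, 0, 0]}
    - {"xyz": [0, 0, 0], "twist": [0, 0, 0]}
    - {"xyz": [0, 0, 0], "twist": [0, 0, 0]}
    - {"xyz": [0, 0, 0], "twist": [0, 0, 0]}
    - {"xyz": [0, 0, 0], "twist": [0, 0, 0]}
    - {"xyz": [0, 0, 0], "twist": [0, 0, 0]}
    - {"xyz": [0, 0, 0], "twist": [0, 0, 0]}
    - {"xyz": [0, 0, 0], "twist": [0, 0, 0]}
  fingers: 255

```text
time: 9.57
tool_pos: [0.4468, 0.2847, 0.0215]
ee_rot: [-1.571, -0.0, -1.17]
wrist_force: [0.3, -0.0, -0.9]
width: 0.0281
```

Request:
step_arm:
  commands:
    - {"xyz": [0, 0, 0.03], "twist": [0, 0, 0]}
    - {"xyz": [0, 0, 0.07], "twist": [0, 0, 0]}
    - {"xyz": [0.01, -0.035, 0.09], "twist": [0, 0, -5]}
    - {"xyz": [0.02, -0.07, 0.1], "twist": [0, 0, -10]}
    - {"xyz": [0.03, -0.11, 0.1], "twist": [0, 0, -15]}
    - {"xyz": [0.04, -0.15, 0.1], "twist": [0, 0, -20]}
    - {"xyz": [0.05, -0.19, 0.1], "twist": [0, 0, -21.7]}
    - {"xyz": [0.06, -0.23, 0.1], "twist": [0, 0, -21.7]}
    - {"xyz": [0.07, -0.27, 0.1], "twist": [0, 0, -21.7]}
    - {"xyz": [0.08, -0.31, 0.1], "twist": [0, 0, -21.7]}
    - {"xyz": [0.083, -0.332, 0.1], "twist": [0, 0, -21.7]}
    - {"xyz": [0.083, -0.332, 0.1], "twist": [0, 0, -21.7]}

```text
time: 10.57
tool_pos: [0.5301, -0.0519, 0.1211]
ee_rot: [-1.571, -0.002, -1.555]
wrist_force: [0.2, 0.2, -1.4]
width: 0.0278
```

Request:
step_arm:
  commands:
    - {"xyz": [0, 0, -0.02], "twist": [0, 0, 0]}
    - {"xyz": [0, 0, -0.02], "twist": [0, 0, 0]}
    - {"xyz": [0, 0, -0.02], "twist": [0, 0, 0]}
    - {"xyz": [0, 0, -0.02], "twist": [0, 0, 0]}

```text
time: 10.9
tool_pos: [0.5296, -0.0463, 0.1017]
ee_rot: [-1.571, 0.0, -1.548]
wrist_force: [-0.3, 0.1, 0.1]
width: 0.0277
```

```bash
python3 w.py w7; python3 - <<'E'
from meas import *
ci=robot.camera_info('scene');im,d=robot.snapshot('scene');np.savez('pics/s7.npz',im=im,d=d,**{k:np.array(v) for k,v in ci.items()});crop(im,190,110,330,240,5,'pics/c10.png')
E
```

```text
10.9 [ 0.5296 -0.0463  0.1017] [-90.0224   0.0136 -88.6893] [-0.2993  0.0696  0.0594] 0.027660948090614125
```

View pics/w7.png

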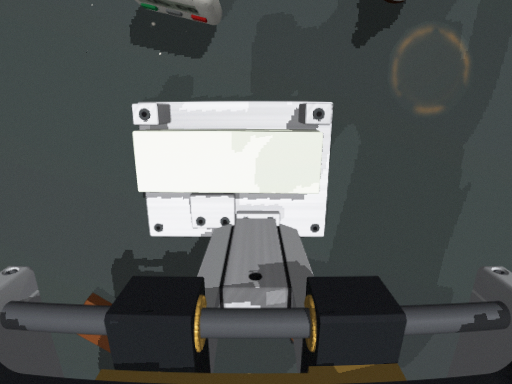

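View pics/c10.png

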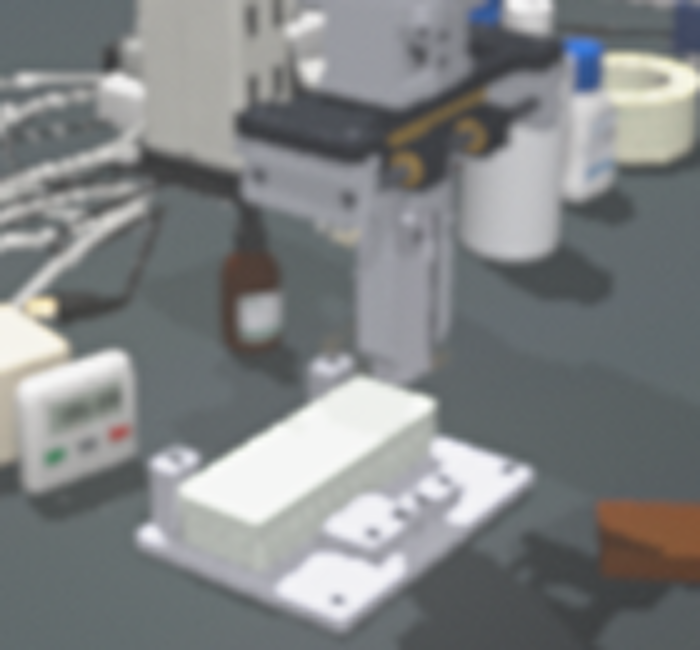

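```bash
python3 - <<'E'
from meas import *
im,d,ci=load('w7');X=cloud(ci,d)
crop(im,190,190,320,330,5,'pics/c11.png')
m=(abs(X[...,1]+.047)<.009)&(abs(X[...,0]-.53)<.03)
for lo in np.arange(.085,.18,.008):
    p=X[m&(X[...,2]>lo)&(X[...,2]<lo+.008)]
    if len(p): print('%.3f'%lo,len(p),np.median(p,axis=0),np.percentile(p[:,0],[5,95]))
E
```

```text
0.085 120 [ 0.5383 -0.047   0.0891] [0.5379 0.5388]
0.093 133 [ 0.5383 -0.047   0.097 ] [0.5379 0.5388]
0.101 149 [ 0.5383 -0.0469  0.1048] [0.5379 0.5389]
0.109 176 [ 0.5383 -0.0469  0.1129] [0.5379 0.5388]
0.117 197 [ 0.5383 -0.0468  0.1209] [0.5378 0.5388]
0.125 225 [ 0.5383 -0.0473  0.1291] [0.5377 0.5388]
0.133 265 [ 0.5383 -0.0467  0.1372] [0.5378 0.5388]
0.141 276 [ 0.5386 -0.0471  0.1455] [0.538  0.5393]
0.149 359 [ 0.5388 -0.0475  0.1531] [0.5381 0.5393]
0.157 559 [ 0.5385 -0.0466  0.1622] [0.5309 0.5392]
0.165 702 [ 0.5342 -0.0471  0.1656] [0.5299 0.5382]
```

View pics/c11.png

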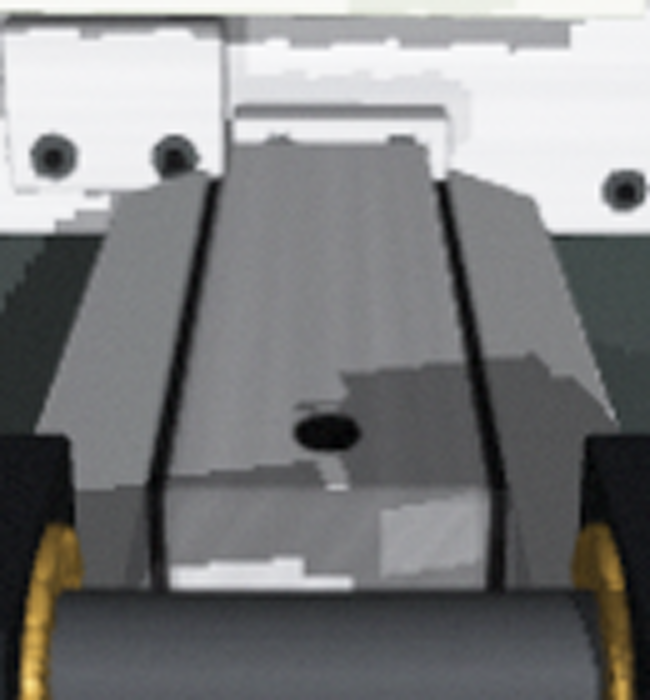

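Bar far face at x=0.5383, vertical; the gap runs about 0.5194–0.544. Lowering in two stages.

Request:
step_arm:
  commands:
    - {"xyz": [0.0012, -0.0005, -0.03], "twist": [0, 0, 0]}
    - {"xyz": [0.0012, -0.0005, -0.05], "twist": [0, 0, 0]}
    - {"xyz": [0.0012, -0.0005, -0.055], "twist": [0, 0, 0]}
    - {"xyz": [0.0012, -0.0005, -0.055], "twist": [0, 0, 0]}
    - {"xyz": [0.0012, -0.0005, -0.055], "twist": [0, 0, 0]}

```text
time: 11.42
tool_pos: [0.5316, -0.0475, 0.0475]
ee_rot: [-1.57, -0.0, -1.549]
wrist_force: [0.5, 0.9, -1.2]
width: 0.0279
```

```bash
python3 w.py w8; python3 - <<'E'
from meas import *
im,d,ci=load('w8');X=cloud(ci,d)
crop(im,130,80,340,280,3.5,'pics/c12.png')
m=(abs(X[...,1]+.047)<.009)&(abs(X[...,0]-.53)<.03)&(X[...,2]>.05)&(X[...,2]<.1);print('bar face',np.median(X[m],axis=0))
m=(abs(X[...,1]+.047)<.02)&(X[...,2]>.035)&(X[...,2]<.045)&(X[...,0]>.541);print('tile front x',np.percentile(X[m][:,0],[0,1,5]))
# finger near-face points beside bar
for y in(-.066,-.069,-.072,-.028,-.025,-.022):
    m=(abs(X[...,1]-y)<.0015)&(abs(X[...,0]-.53)<.03)&(X[...,2]>.03)&(X[...,2]<.09);p=X[m];print(y,len(p),np.percentile(p[:,0],[50,95,100]) if len(p) else '')
E
```

```text
11.4167 [ 0.5316 -0.0475  0.0475] [-89.9333  -0.018  -88.7245] [ 0.5276  0.9107 -1.162 ] 0.02788533401684415
bar face [ 0.5403 -0.0469  0.08  ]
tile front x [0.541  0.5449 0.5473]
-0.066 297 [0.5416 0.5578 0.5597]
-0.069 290 [0.5417 0.5579 0.5598]
-0.072 234 [0.542  0.558  0.5599]
-0.028 300 [0.5407 0.5578 0.5599]
-0.025 304 [0.5407 0.558  0.5598]
-0.022 254 [0.5409 0.5586 0.56  ]
```

View pics/c12.png

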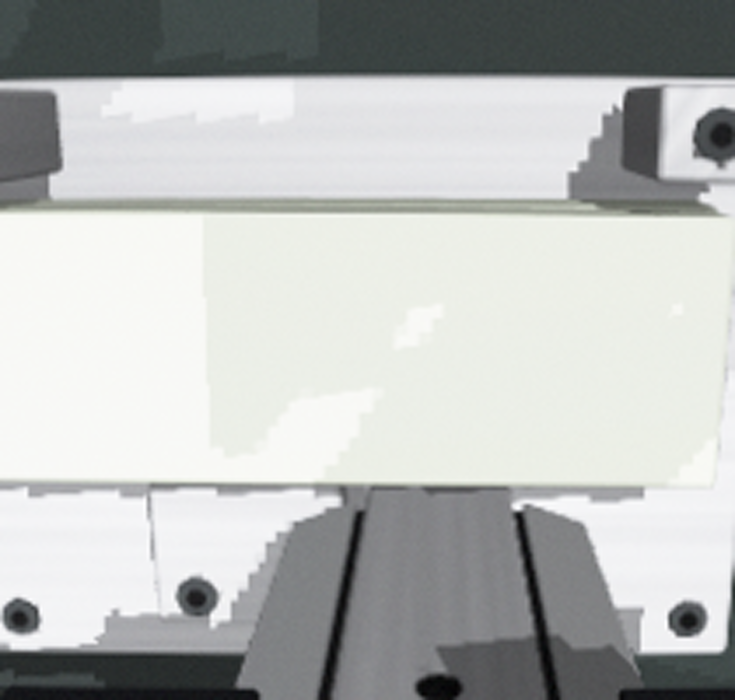

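```bash
python3 - <<'E'
from meas import *
im,d,ci=load('w8');X=cloud(ci,d)
for y in(-.066,-.069,-.072,-.028,-.025,-.022):
    for a,b in((.043,.055),(.055,.07),(.07,.09)):
        m=(abs(X[...,1]-y)<.0015)&(abs(X[...,0]-.53)<.025)&(X[...,2]>a)&(X[...,2]<b);p=X[m];print(y,a,len(p),np.percentile(p[:,0],[5,50,95]) if len(p) else '')
print([X[int(80+486/3.5)-k,int(130+435/3.5)] for k in(0,1,2,3)])
E
```

```text
-0.066 0.043 37 [0.5409 0.5413 0.5417]
-0.066 0.055 59 [0.5409 0.5414 0.5417]
-0.066 0.07 98 [0.541  0.5415 0.5421]
-0.069 0.043 31 [0.5412 0.5414 0.5418]
-0.069 0.055 53 [0.5411 0.5413 0.5418]
-0.069 0.07 102 [0.5409 0.5415 0.5421]
-0.072 0.043 13 [0.5411 0.5414 0.5418]
-0.072 0.055 42 [0.541  0.5414 0.5418]
-0.072 0.07 73 [0.5411 0.5417 0.5422]
-0.028 0.043 36 [0.5402 0.5405 0.5408]
-0.028 0.055 56 [0.54   0.5404 0.5408]
-0.028 0.07 101 [0.54   0.5405 0.5411]
-0.025 0.043 31 [0.54   0.5404 0.5408]
-0.025 0.055 60 [0.5398 0.5403 0.5407]
-0.025 0.07 96 [0.5401 0.5405 0.541 ]
-0.022 0.043 15 [0.5399 0.5401 0.5408]
-0.022 0.055 41 [0.5398 0.5402 0.5406]
-0.022 0.07 83 [0.5399 0.5404 0.5411]
[array([ 0.5449, -0.0462,  0.0401]), array([ 0.5458, -0.0462,  0.0408]), array([ 0.546 , -0.0462,  0.0394]), array([ 0.5472, -0.0461,  0.041 ])]
```

The finger fronts stand about 0.6 mm ahead of the bar's face, so they would touch the upper tile before the bar does. I'll set the bar on the bed in the gap, regrip it about 2.5 mm further back and slightly higher, then press.

Request:
step_arm:
  commands:
    - {"xyz": [0, 0, -0.008], "twist": [0, 0, 0]}
    - {"xyz": [0, 0, -0.013], "twist": [0, 0, 0]}
    - {"xyz": [0, 0, -0.0145], "twist": [0, 0, 0]}
    - {"xyz": [0, 0, -0.0145], "twist": [0, 0, 0]}
    - {"xyz": [0, 0, -0.0145], "twist": [0, 0, 0]}

```text
time: 11.88
tool_pos: [0.531, -0.0478, 0.032]
ee_rot: [-1.571, -0.0, -1.549]
wrist_force: [0.6, 0.8, -1.3]
width: 0.028
```

Request:
step_arm:
  commands:
    - {"xyz": [0, 0, -0.0007], "twist": [0, 0, 0]}
    - {"xyz": [0, 0, -0.0007], "twist": [0, 0, 0]}

```text
time: 12.05
tool_pos: [0.5312, -0.0478, 0.0315]
ee_rot: [-1.57, -0.0, -1.549]
wrist_force: [-0.1, -0.2, -0.2]
width: 0.0279
```

Request:
step_arm:
  commands:
    - {"xyz": [0, 0, -0.0006], "twist": [0, 0, 0]}
    - {"xyz": [0, 0, -0.0006], "twist": [0, 0, 0]}

```text
time: 12.22
tool_pos: [0.5312, -0.0478, 0.0315]
ee_rot: [-1.57, -0.0, -1.549]
wrist_force: [-1.5, 0.1, 4.1]
width: 0.0278
```

Request:
step_arm:
  commands:
    - {"xyz": [0, 0, 0], "twist": [0, 0, 0]}
    - {"xyz": [0, 0, 0], "twist": [0, 0, 0]}
    - {"xyz": [0, 0, 0], "twist": [0, 0, 0]}
    - {"xyz": [-0.001, 0, 0.002], "twist": [0, 0, 0]}
    - {"xyz": [-0.0025, 0, 0.004], "twist": [0, 0, 0]}
    - {"xyz": [-0.0025, 0, 0.004], "twist": [0, 0, 0]}
    - {"xyz": [-0.0025, 0, 0.004], "twist": [0, 0, 0]}
  fingers: 140

```text
time: 12.8
tool_pos: [0.5285, -0.0478, 0.0349]
ee_rot: [-1.57, -0.0, -1.549]
wrist_force: [-0.2, -0.0, -0.2]
width: 0.0425
```

```bash
python3 w.py w9; python3 - <<'E'
from meas import *
im,d,ci=load('w9');X=cloud(ci,d)
crop(im,130,80,340,280,3.5,'pics/c13.png')
m=(abs(X[...,1]+.047)<.009)&(abs(X[...,0]-.53)<.02)&(X[...,2]>.05)&(X[...,2]<.09)
p=X[m];print('bar face',np.median(p,axis=0), np.polyfit(p[:,2],p[:,0],1))
for y in(-.079,-.076,-.02,-.017):
    m=(abs(X[...,1]-y)<.0015)&(abs(X[...,0]-.53)<.025)&(X[...,2]>.043)&(X[...,2]<.08);p=X[m];print(y,len(p),np.percentile(p[:,0],[5,50,95]) if len(p) else '')
E
```

```text
12.8 [ 0.5285 -0.0478  0.0349] [-89.9742  -0.0127 -88.7556] [-0.1903 -0.0298 -0.2486] 0.04245013092245946
bar face [ 0.54   -0.0471  0.0734] [0.0119 0.5391]
-0.079 163 [0.5382 0.5388 0.5393]
-0.076 167 [0.5382 0.5387 0.5394]
-0.02 167 [0.5369 0.5374 0.5379]
-0.017 169 [0.5369 0.5374 0.538 ]
```

View pics/c13.png

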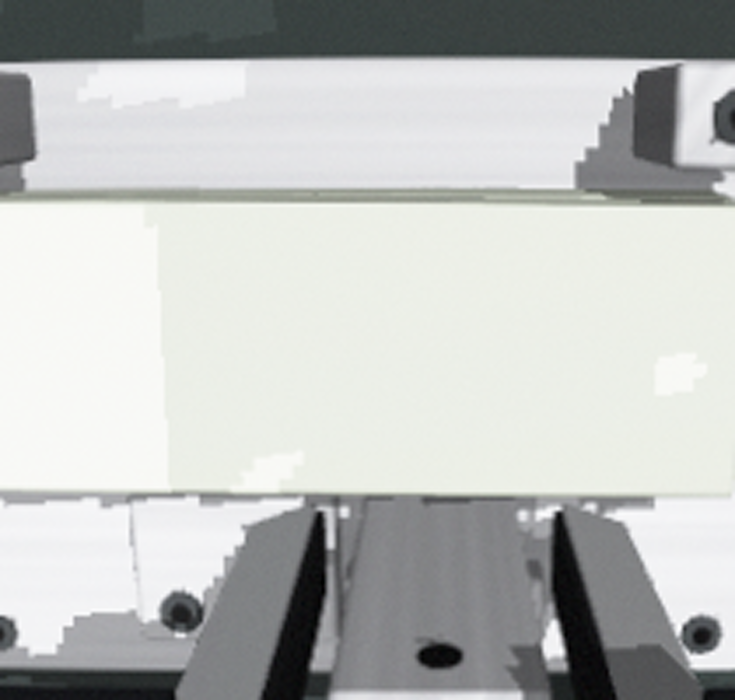

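The bar stands upright between the open fingers. Shifting back 1 mm more, then gripping.

Request:
step_arm:
  commands:
    - {"xyz": [-0.001, 0, 0], "twist": [0, 0, 0]}
    - {"xyz": [-0.001, 0, 0], "twist": [0, 0, 0]}
    - {"xyz": [-0.001, 0, 0], "twist": [0, 0, 0]}

```text
time: 13.1
tool_pos: [0.5274, -0.0477, 0.0346]
ee_rot: [-1.571, -0.0, -1.549]
wrist_force: [-0.3, -0.3, -0.8]
width: 0.0422
```

Request:
step_arm:
  commands:
    - {"xyz": [0, 0, 0], "twist": [0, 0, 0]}
    - {"xyz": [0, 0, 0], "twist": [0, 0, 0]}
    - {"xyz": [0, 0, 0], "twist": [0, 0, 0]}
    - {"xyz": [0, 0, 0], "twist": [0, 0, 0]}
    - {"xyz": [0, 0, 0], "twist": [0, 0, 0]}
    - {"xyz": [0, 0, 0], "twist": [0, 0, 0]}
    - {"xyz": [0, 0, 0], "twist": [0, 0, 0]}
    - {"xyz": [0, 0, 0], "twist": [0, 0, 0]}
    - {"xyz": [0, 0, 0.002], "twist": [0, 0, 0]}
    - {"xyz": [0, 0, 0.002], "twist": [0, 0, 0]}
    - {"xyz": [0, 0, 0.002], "twist": [0, 0, 0]}
  fingers: 255

```text
time: 14.02
tool_pos: [0.5275, -0.0477, 0.0368]
ee_rot: [-1.571, -0.0, -1.549]
wrist_force: [0.0, -0.5, -0.6]
width: 0.0279
```

```bash
cat > st.py <<'E'
import sys
from meas import *
im,d,ci=load(sys.argv[1]);X=cloud(ci,d)
yb=np.median(X[(abs(X[...,1]+.047)<.012)&(abs(X[...,0]-.535)<.02)&(X[...,2]>.08)&(X[...,2]<.09)],axis=0)
m=(abs(X[...,1]+.047)<.009)&(abs(X[...,0]-.535)<.02)&(X[...,2]>.05)&(X[...,2]<.09)
p=X[m];print('bar face',np.median(p,axis=0),'tilt deg',np.degrees(np.polyfit(p[:,2],p[:,0],1)[0]))
m=(abs(X[...,1]+.047)<.009)&(X[...,0]<.56)&(X[...,2]>.093-.006)&(X[...,2]<.11);print('bar top z',np.percentile(X[m][:,2],[50,90]))
E
python3 w.py w10; python3 st.py w10
```

```text
14.0167 [ 0.5275 -0.0477  0.0368] [-89.9935  -0.0036 -88.7515] [ 0.013  -0.4719 -0.6026] 0.027873837200630802
bar face [ 0.5399 -0.047   0.073 ] tilt deg 0.4179406028548818
bar top z [0.0972 0.0981]
```

Request:
step_arm:
  commands:
    - {"xyz": [0.002, 0, 0], "twist": [0, 0, 0]}
    - {"xyz": [0.0035, 0, 0], "twist": [0, 0, 0]}
    - {"xyz": [0.0045, 0, 0], "twist": [0, 0, 0]}
    - {"xyz": [0.0055, 0, 0], "twist": [0, 0, 0]}
    - {"xyz": [0.0055, 0, 0], "twist": [0, 0, 0]}

```text
time: 14.48
tool_pos: [0.5318, -0.0478, 0.0365]
ee_rot: [-1.574, -0.0, -1.549]
wrist_force: [-3.8, 0.2, 2.5]
width: 0.0276
```

Contact, with -3.8 N. Continuing slowly.

Request:
step_arm:
  commands:
    - {"xyz": [0.0007, 0, 0], "twist": [0, 0, 0]}
    - {"xyz": [0.0014, 0, 0], "twist": [0, 0, 0]}
    - {"xyz": [0.002, 0, 0], "twist": [0, 0, 0]}
    - {"xyz": [0.002, 0, 0], "twist": [0, 0, 0]}

```text
time: 14.82
tool_pos: [0.5336, -0.0479, 0.0365]
ee_rot: [-1.574, -0.0, -1.549]
wrist_force: [-5.9, -1.3, 3.6]
width: 0.0279
```

Request:
step_arm:
  commands:
    - {"xyz": [0.0007, 0, 0], "twist": [0, 0, 0]}
    - {"xyz": [0.0014, 0, 0], "twist": [0, 0, 0]}
    - {"xyz": [0.0014, 0, 0], "twist": [0, 0, 0]}

```text
time: 15.07
tool_pos: [0.535, -0.0479, 0.0365]
ee_rot: [-1.574, -0.0, -1.549]
wrist_force: [-4.9, -0.6, 2.8]
width: 0.0279
```

```bash
python3 w.py w11; python3 st.py w11
```

```text
15.0667 [ 0.535  -0.0479  0.0365] [-90.193   -0.017  -88.7402] [-4.9037 -0.6094  2.7541] 0.027867240963421205
bar face [ 0.5475 -0.0471  0.0733] tilt deg 0.8019067826215015
bar top z [0.0969 0.0977]
```

View pics/w11.png

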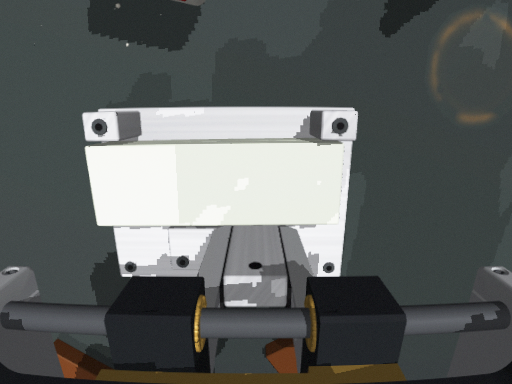

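Request:
step_arm:
  commands:
    - {"xyz": [0.0006, 0, 0], "twist": [0, 0, 0]}
    - {"xyz": [0.0012, 0, 0], "twist": [0, 0, 0]}
    - {"xyz": [0.0016, 0, 0], "twist": [0, 0, 0]}
    - {"xyz": [0.0016, 0, 0], "twist": [0, 0, 0]}

```text
time: 15.45
tool_pos: [0.5362, -0.0479, 0.0365]
ee_rot: [-1.575, -0.0, -1.549]
wrist_force: [-6.9, -0.7, 4.2]
width: 0.0279
```

Request:
step_arm:
  commands:
    - {"xyz": [0.0005, 0, 0], "twist": [0, 0, 0]}
    - {"xyz": [0.0008, 0, 0], "twist": [0, 0, 0]}
    - {"xyz": [0.0008, 0, 0], "twist": [0, 0, 0]}

```text
time: 15.7
tool_pos: [0.5363, -0.0479, 0.0365]
ee_rot: [-1.577, -0.0, -1.549]
wrist_force: [-7.9, -1.0, 4.6]
width: 0.0279
```

Request:
step_arm:
  commands:
    - {"xyz": [0.0005, 0, 0], "twist": [0, 0, 0]}
    - {"xyz": [0.001, 0, 0], "twist": [0, 0, 0]}
    - {"xyz": [0.001, 0, 0], "twist": [0, 0, 0]}
    - {"xyz": [0.001, 0, 0], "twist": [0, 0, 0]}

```text
time: 16.03
tool_pos: [0.5364, -0.0479, 0.0365]
ee_rot: [-1.579, -0.0, -1.549]
wrist_force: [-10.5, -1.0, 6.9]
width: 0.0278
```

```bash
python3 w.py w12; python3 st.py w12; python3 - <<'E'
from meas import *
im,d,ci=load('w12');crop(im,80,95,365,290,2.8,'pics/c14.png')
ci=robot.camera_info('scene');im,d=robot.snapshot('scene');crop(im,190,130,320,240,6,'pics/c15.png')
E
```

```text
16.0333 [ 0.5364 -0.0479  0.0365] [-90.459   -0.0097 -88.7264] [-10.5282  -1.0059   6.881 ] 0.027805496046460938
bar face [ 0.5491 -0.0472  0.0731] tilt deg 1.055963575630716
bar top z [0.0969 0.0978]
```

View pics/c14.png

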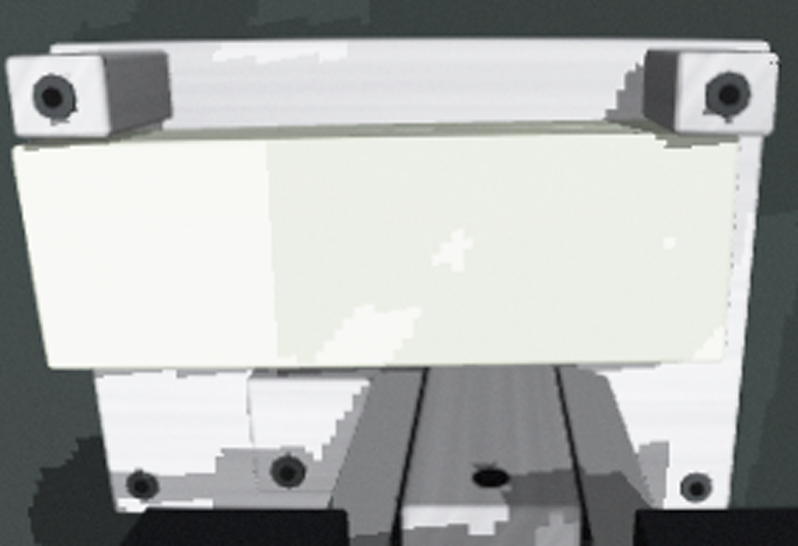

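View pics/c15.png

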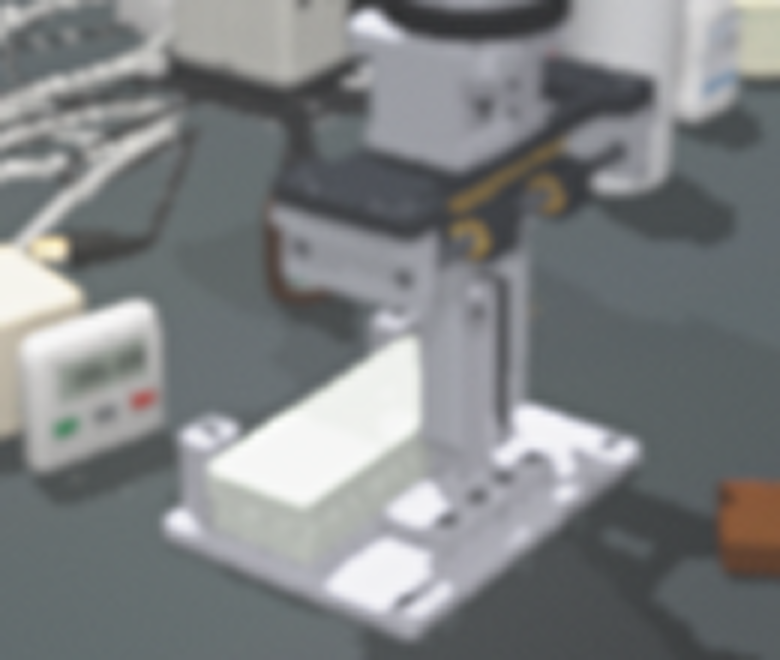

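```bash
cat > fin.py <<'E'
import sys
from meas import *
im,d,ci=load(sys.argv[1]);X=cloud(ci,d)
j=np.array([.554,-.0268]);th=np.radians(1.26);c,s=np.cos(th),np.sin(th);R=np.array([[c,-s],[s,c]])
# post tops and faces, bed corners by depth
J=(X[...,:2]-j)@R*1000;Z=X[...,2]
for sg in(1,-1):
    m=(Z>.043)&(Z<.049)&(J[...,0]>40)&(J[...,0]<66)&(J[...,1]*sg>50);p=J[m];print('post',sg,len(p),np.percentile(p[:,0],[2,98]),np.percentile(p[:,1],[2,98]))
m=(Z>.036)&(Z<.0435)&(J[...,0]>-12)&(J[...,0]<44);p=J[m];print('tile',len(p),'z',np.median(Z[m]),cv2.minAreaRect(p.astype(np.float32)))
for y in(-55,-35,0,20,40,60):
    q=p[abs(p[:,1]-y)<5];print(y,np.percentile(q[:,0],[1,99]),end=' ; ')
print('y ends',np.percentile(p[:,1],[.5,99.5]))
P=X[m];A=np.c_[P,];n=np.linalg.svd(A-A.mean(0),full_matrices=False)[2][2];print('normal',n)
E
python3 fin.py w12; python3 fin.py w5
```

```text
post 1 1073 [45.7387 61.1932] [54.4152 73.5431]
post -1 1063 [45.8841 60.6819] [-74.5278 -55.5228]
tile 20680 z 0.040398839477647 ((16.62726402282715, 4.072761535644531), (54.72990417480469, 150.7700958251953), 0.008274856954813004)
-55 [-4.0223 43.5177] ; -35 [-8.8925 43.7924] ; 0 [-8.9575 43.8066] ; 20 [-5.5104 43.7961] ; 40 [-5.0538 43.8102] ; 60 [-5.3166 43.0911] ; y ends [-69.8522  77.5742]
normal [0.0031 0.0006 1.    ]
post 1 284 [45.3014 60.7406] [55.1113 73.9124]
post -1 219 [44.8819 60.2728] [-74.7174 -55.8356]
tile 5729 z 0.04033372900008421 ((14.717254638671875, 3.9435806274414062), (148.9239044189453, 50.334251403808594), 89.6008071899414)
-55 [-10.8245  38.0194] ; -35 [-10.6909  38.63  ] ; 0 [-10.4525  38.5346] ; 20 [-10.3181  39.2494] ; 40 [-10.1781  39.4724] ; 60 [-10.0311  39.0302] ; y ends [-69.7964  78.2097]
normal [-0.0011  0.0017  1.    ]
```

Upper tile is nearly flush: its front runs from -4.0 to -5.3 mm. The bar leans about 1° with its top forward, so I'll tilt it back to load the lower tile and raise the push to about 14 N.

Request:
step_arm:
  commands:
    - {"xyz": [0.0003, 0, 0], "twist": [0, -0.4, 0]}
    - {"xyz": [0.0006, 0, 0], "twist": [0, -0.8, 0]}
    - {"xyz": [0.0006, 0, 0], "twist": [0, -1, 0]}
    - {"xyz": [0.0006, 0, 0], "twist": [0, -1, 0]}

```text
time: 16.47
tool_pos: [0.5363, -0.0478, 0.0361]
ee_rot: [-1.563, -0.0, -1.549]
wrist_force: [-10.7, -0.7, 6.5]
width: 0.028
```

Request:
step_arm:
  commands:
    - {"xyz": [0.0005, 0, 0], "twist": [0, 0, 0]}
    - {"xyz": [0.001, 0, 0], "twist": [0, 0, 0]}
    - {"xyz": [0.001, 0, 0], "twist": [0, 0, 0]}
    - {"xyz": [0.001, 0, 0], "twist": [0, 0, 0]}

```text
time: 16.8
tool_pos: [0.5364, -0.0478, 0.0362]
ee_rot: [-1.565, -0.0, -1.548]
wrist_force: [-14.0, -0.9, 8.7]
width: 0.028
```

```bash
python3 w.py w13; python3 st.py w13; python3 fin.py w13
```

```text
16.8 [ 0.5364 -0.0478  0.0362] [-89.6828  -0.0199 -88.7145] [-14.009   -0.8836   8.6599] 0.028004292663296144
bar face [ 0.5486 -0.0471  0.0732] tilt deg 0.30538365994908734
bar top z [0.0967 0.0976]
post 1 1070 [45.4462 61.0235] [54.4869 73.5161]
post -1 1094 [45.6533 61.0157] [-74.5793 -55.5016]
tile 20683 z 0.04039946915081538 ((16.552574157714844, 4.1747283935546875), (150.6866455078125, 54.85564422607422), 89.98924255371094)
-55 [-4.1236 43.7637] ; -35 [-9.0595 43.7086] ; 0 [-9.0018 43.6663] ; 20 [-4.7455 43.7454] ; 40 [-5.1635 43.6289] ; 60 [-5.3252 43.39  ] ; y ends [-69.841   77.6201]
normal [0.0017 0.0004 1.    ]
```

```bash
python3 - <<'E'
from meas import *
im,d,ci=load('w13')
crop(im,80,100,225,245,5,'pics/c16.png');crop(im,240,100,365,245,5,'pics/c17.png')
i2,_=robot.snapshot('scene');crop(i2,200,170,290,240,8,'pics/c18.png')
E
```

```text
(no output)
```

View pics/c16.png

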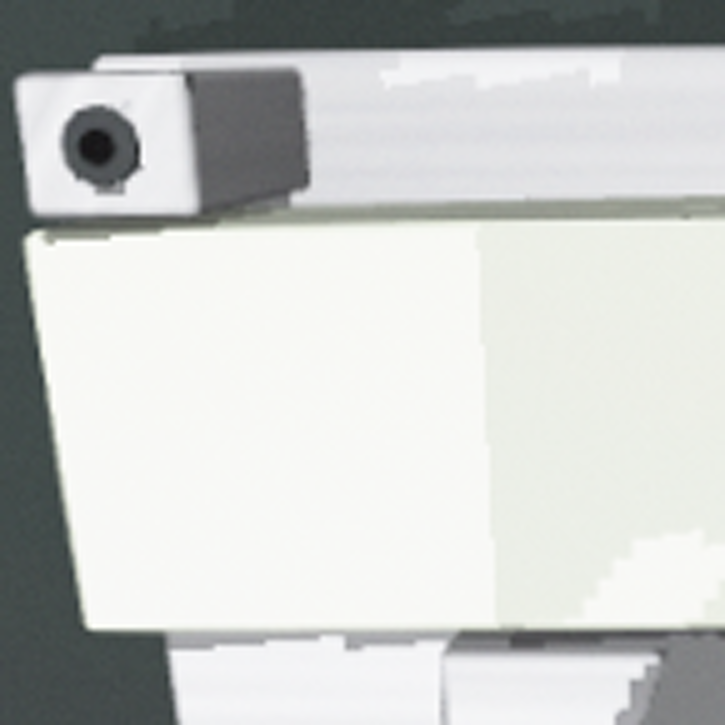

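View pics/c17.png

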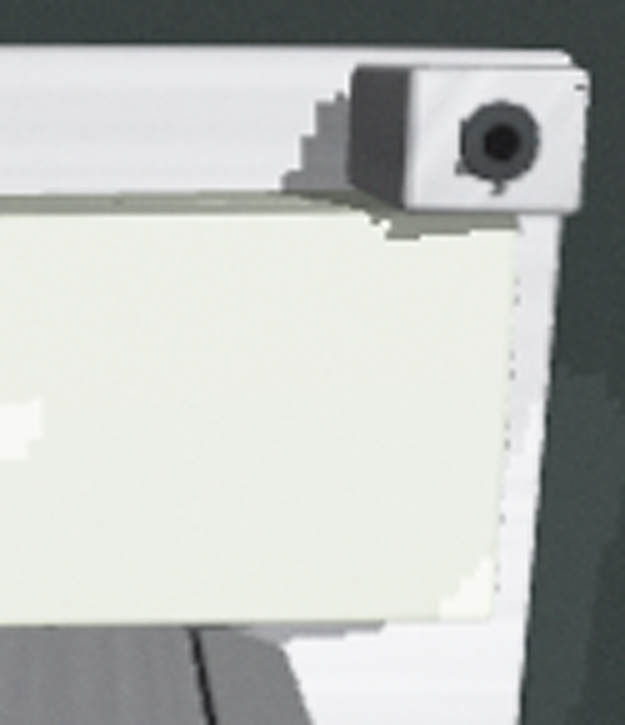

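View pics/c18.png

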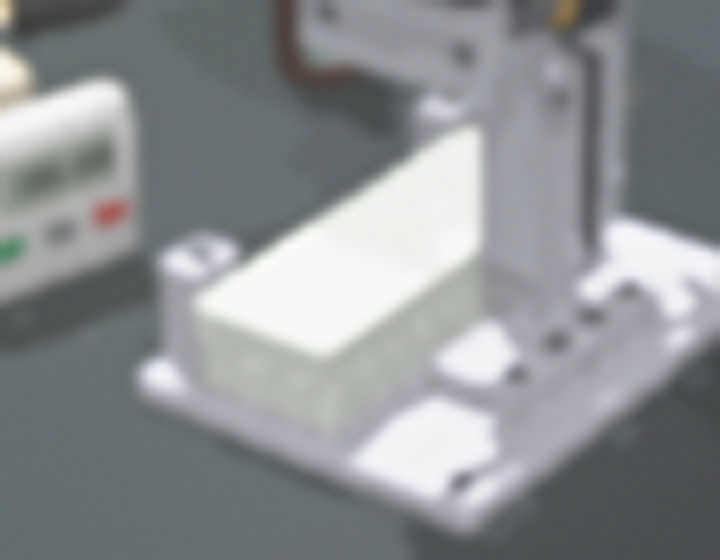

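```bash
python3 - <<'E'
from meas import *
im,d,ci=load('w13')
j=np.array([.554,-.0268]);th=np.radians(1.26);c,s=np.cos(th),np.sin(th);R=np.array([[c,-s],[s,c]])
def q(L,ox,z): return ((on_plane(ci,[(ox+(a+.5)/5-.5,100+(b+.5)/5-.5) for a,b in L],z)[:,:2])-j)@R*1000
print('L post',q([(40,216),(190,216)],80,.046),'\nR post',q([(405,209),(575,211)],240,.046))
print('front L',q([(90,629),(430,629)],80,.04),'\nfront R',q([(300,625),(490,621)],240,.04))
print('back L',q([(30,232),(190,226),(600,218)],80,.04),'\nback R',q([(100,212),(300,211),(518,219)],240,.04))
print('bed back',q([(100,55),(720,45)],80,.01),q([(10,47),(560,50)],240,.01))
E
```

```text
L post [[45.7005 73.0321]
 [45.4524 55.6676]] 
R post [[ 45.9001 -55.8497]
 [ 45.8444 -74.6411]]
front L [[-5.9094 77.7574]
 [-5.5524 34.5257]] 
front R [[ -4.8731 -47.3233]
 [ -4.4234 -70.626 ]]
back L [[43.2787 77.956 ]
 [43.7046 58.5991]
 [44.2194 11.1096]] 
back R [[ 44.8356 -22.7448]
 [ 45.0149 -45.281 ]
 [ 44.2862 -70.1632]]
bed back [[63.1809 82.5077]
 [63.3122  0.1305]] [[ 63.0298 -11.5036]
 [ 63.158  -83.09  ]]
```

The stack is about 0.5° off, with the left end roughly 1.2 mm short. I'll turn the bar slightly, -1° about z, to bring that end home.

Request:
step_arm:
  commands:
    - {"xyz": [0, 0, 0], "twist": [0, 0, -0.5]}
    - {"xyz": [0, 0, 0], "twist": [0, 0, -1]}
    - {"xyz": [0, 0, 0], "twist": [0, 0, -1.2]}
    - {"xyz": [0.0003, 0, 0], "twist": [0, 0, -1.2]}
    - {"xyz": [0.0003, 0, 0], "twist": [0, 0, -1.2]}

```text
time: 17.32
tool_pos: [0.5362, -0.0476, 0.0361]
ee_rot: [-1.566, -0.0, -1.569]
wrist_force: [-13.1, -1.3, 9.8]
width: 0.0279
```

```bash
python3 w.py w14; python3 st.py w14; python3 fin.py w14;python3 - <<'E'
from meas import *
im,d,ci=load('w14')
crop(im,80,100,225,245,5,'pics/c19.png');crop(im,240,100,365,245,5,'pics/c20.png')
E
```

```text
17.3167 [ 0.5362 -0.0476  0.0361] [-89.747   -0.0067 -89.9091] [-13.0679  -1.3361   9.7806] 0.027858662278800995
bar face [ 0.5484 -0.0471  0.0732] tilt deg 0.3923843897399385
bar top z [0.0966 0.0975]
post 1 1059 [45.6283 60.976 ] [54.4269 73.5815]
post -1 1089 [45.6776 60.9687] [-74.4355 -55.5019]
tile 20668 z 0.04039625478281804 ((16.260168075561523, 3.9204177856445312), (150.50927734375, 55.47948455810547), 89.9947509765625)
-55 [-4.0449 43.5383] ; -35 [-9.5204 43.7422] ; 0 [-8.8396 43.5394] ; 20 [-4.8174 43.6526] ; 40 [-4.7723 43.7519] ; 60 [-5.1671 43.3279] ; y ends [-69.8298  77.5497]
normal [0.001  0.0005 1.    ]
```

View pics/c19.png

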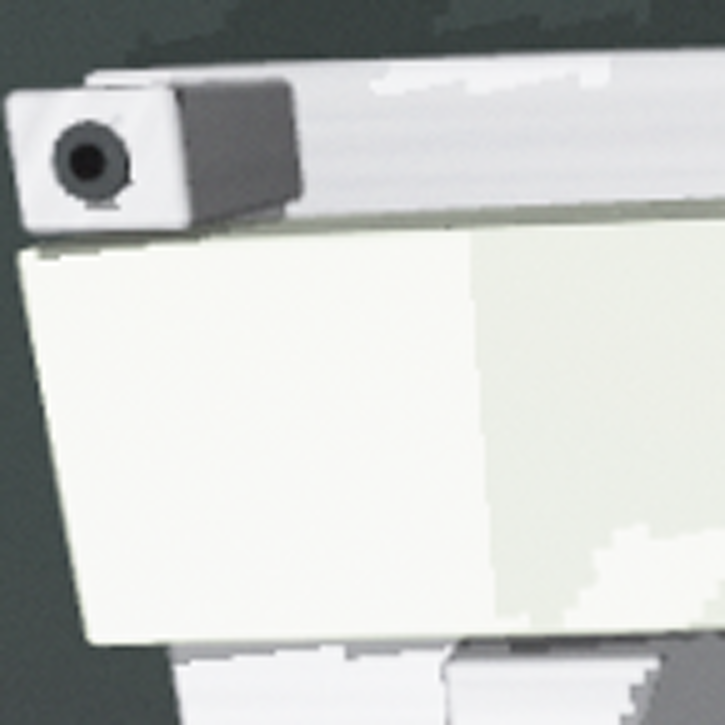

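View pics/c20.png

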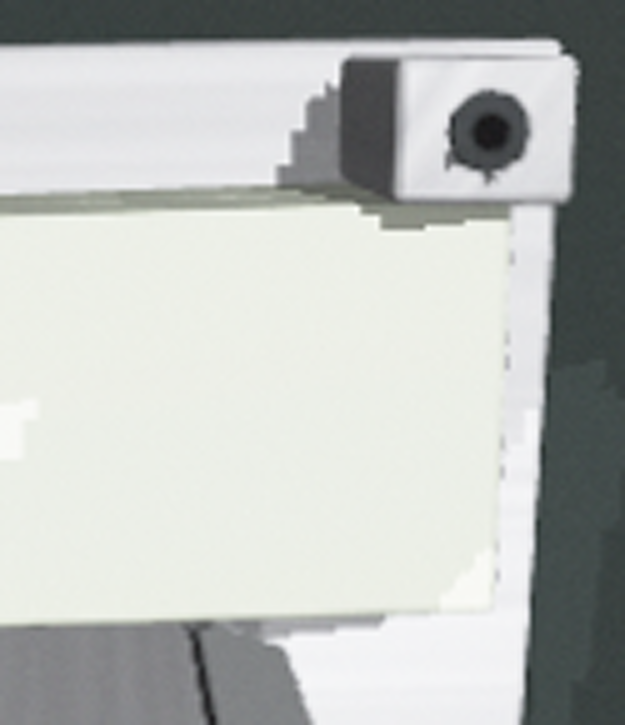

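```bash
cat > edge.py <<'E'
import sys
from meas import *
im,d,ci=load(sys.argv[1]);g=cv2.GaussianBlur(im.min(-1).astype(np.float32),(3,3),0)
j=np.array([.554,-.0268]);th=np.radians(1.26);c,s=np.cos(th),np.sin(th);R=np.array([[c,-s],[s,c]])
toj=lambda uv,z:(on_plane(ci,uv,z)[:,:2]-j)@R*1000
def scan(x,y,z,span,sign):
    # strongest edge along jig x near (x,y) at height z
    t=np.arange(-span,span,.1);P=np.c_[(x+t)/1000,np.full(len(t),y/1000)]@R.T+j
    uv=proj(ci,np.c_[P,np.full(len(t),z)]);v=cv2.remap(g,uv[:,:1].astype(np.float32),uv[:,1:].astype(np.float32),1)[:,0]
    dv=np.gradient(cv2.GaussianBlur(v[None],(0,0),4)[0])*sign;k=dv.argmax();return x+t[k],round(float(dv[k]),1)
for nm,x,z,ys,sg,sp in(('front',-5,.04,(70,60,50,40,30,-55,-60,-65),1,3),('postface',45.5,.046,(70,66,62,58,-58,-62,-66,-72),1,2.),('bedback',63,.01,(40,20,0,-20,-40),-1,3)):
    r=[scan(x,y,z,sp,sg) for y in ys];print(nm,[(y,round(float(a),2),b) for y,(a,b) in zip(ys,r)])
E
for n in w12 w13 w14; do python3 edge.py $n; done
```

```text
front [(70, -6.4, 8.9), (60, -5.9, 3.6), (50, -5.3, 2.0), (40, -5.6, 3.5), (30, -5.6, 7.0), (-55, -4.0, 3.1), (-60, -3.3, 0.7), (-65, -3.5, 0.4)]
postface [(70, 45.8, 8.2), (66, 45.7, 7.7), (62, 45.7, 7.9), (58, 45.6, 7.4), (-58, 46.2, 5.8), (-62, 46.1, 5.7), (-66, 46.0, 5.0), (-72, 46.5, 2.4)]
bedback [(40, 63.1, 9.6), (20, 63.1, 8.9), (0, 63.1, 8.5), (-20, 63.1, 8.6), (-40, 63.1, 8.5)]
front [(70, -6.0, 9.0), (60, -5.8, 3.7), (50, -5.5, 3.4), (40, -5.6, 3.7), (30, -5.4, 7.2), (-55, -4.0, 3.1), (-60, -3.1, 0.4), (-65, -3.3, 0.6)]
postface [(70, 45.9, 8.3), (66, 45.9, 8.3), (62, 45.8, 8.6), (58, 45.8, 8.0), (-58, 46.2, 5.8), (-62, 46.1, 5.8), (-66, 46.0, 4.9), (-72, 46.5, 2.6)]
bedback [(40, 63.1, 9.9), (20, 63.1, 9.0), (0, 63.2, 8.5), (-20, 63.2, 8.7), (-40, 63.2, 8.8)]
front [(70, -6.1, 9.4), (60, -5.7, 3.8), (50, -5.5, 3.4), (40, -5.5, 3.7), (30, -5.5, 7.7), (-55, -4.0, 3.3), (-60, -3.2, 0.6), (-65, -3.4, 0.5)]
postface [(70, 45.9, 8.4), (66, 45.8, 8.1), (62, 45.8, 8.5), (58, 45.7, 8.0), (-58, 46.3, 5.7), (-62, 46.1, 5.7), (-66, 46.0, 5.2), (-72, 46.5, 2.8)]
bedback [(40, 63.0, 9.8), (20, 63.1, 9.0), (0, 63.1, 8.6), (-20, 63.1, 8.7), (-40, 63.2, 8.7)]
```

The tile didn't turn. The tool's 9.8 N downward drag on the tile face adds friction on the bed, so I'll relieve it by raising slightly while keeping the push.

Request:
step_arm:
  commands:
    - {"xyz": [0, 0, 0.0005], "twist": [0, 0, 0]}
    - {"xyz": [0, 0, 0.001], "twist": [0, 0, 0]}
    - {"xyz": [0, 0, 0.001], "twist": [0, 0, 0]}
    - {"xyz": [0, 0, 0.001], "twist": [0, 0, 0]}

```text
time: 17.7
tool_pos: [0.5369, -0.0469, 0.0362]
ee_rot: [-1.565, 0.001, -1.569]
wrist_force: [-11.3, 0.7, 4.3]
width: 0.0281
```

Request:
step_arm:
  commands:
    - {"xyz": [0.0003, 0, 0.0004], "twist": [0, 0, 0]}
    - {"xyz": [0.0006, 0, 0.0008], "twist": [0, 0, 0]}
    - {"xyz": [0.001, 0, 0.0008], "twist": [0, 0, 0]}
    - {"xyz": [0.001, 0, 0.0008], "twist": [0, 0, 0]}

```text
time: 18.03
tool_pos: [0.537, -0.0468, 0.0362]
ee_rot: [-1.567, 0.001, -1.569]
wrist_force: [-12.1, 1.1, 2.2]
width: 0.0279
```

```bash
python3 w.py w15; python3 st.py w15; python3 edge.py w15
```

```text
18.0333 [ 0.537  -0.0468  0.0362] [-89.7909   0.0827 -89.9086] [-12.0682   1.0918   2.1558] 0.027895244741162246
bar face [ 0.5493 -0.047   0.0732] tilt deg 0.4606789689888468
bar top z [0.0967 0.0975]
front [(70, -4.2, 9.1), (60, -4.1, 3.9), (50, -4.1, 3.4), (40, -4.0, 3.6), (30, -4.7, 5.7), (-55, -3.8, 3.1), (-60, -3.1, 0.9), (-65, -3.4, 0.5)]
postface [(70, 46.0, 5.4), (66, 45.9, 5.3), (62, 46.0, 4.8), (58, 46.0, 4.4), (-58, 46.2, 5.8), (-62, 46.1, 5.9), (-66, 46.0, 4.9), (-72, 46.6, 2.2)]
bedback [(40, 63.1, 9.6), (20, 63.0, 8.8), (0, 63.1, 8.6), (-20, 63.2, 8.8), (-40, 63.1, 8.5)]
```

The upper tile is now flush at both posts. Tilting slightly so that the bar's foot also loads the lower tile, then checking.

Request:
step_arm:
  commands:
    - {"xyz": [0.0003, 0, 0.0002], "twist": [0, -0.4, 0]}
    - {"xyz": [0.0006, 0, 0.0004], "twist": [0, -0.8, 0]}
    - {"xyz": [0.0006, 0, 0.0004], "twist": [0, -1.2, 0]}
    - {"xyz": [0.0006, 0, 0.0004], "twist": [0, -1.2, 0]}
    - {"xyz": [0.0006, 0, 0.0004], "twist": [0, -1.2, 0]}

```text
time: 18.5
tool_pos: [0.5367, -0.0468, 0.036]
ee_rot: [-1.548, 0.002, -1.569]
wrist_force: [-12.9, 0.5, 1.8]
width: 0.0278
```

```bash
python3 w.py w16; python3 st.py w16; python3 edge.py w16; python3 - <<'E'
from meas import *
im,d,ci=load('w16');crop(im,80,100,225,245,5,'pics/c21.png')
i2,d2=robot.snapshot('scene');crop(i2,200,170,290,240,8,'pics/c22.png')
i3,d3=robot.snapshot('top');crop(i3,230,140,330,220,7,'pics/c23.png')
ci=robot.camera_info('scene');X=cloud(ci,d2)
j=np.array([.554,-.0268]);th=np.radians(1.26);c,s=np.cos(th),np.sin(th);R=np.array([[c,-s],[s,c]]);J=(X[...,:2]-j)@R*1000;Z=X[...,2]*1000
for a,b in((13,23),(27,38)):
    for y0,y1 in((35,50),(50,73)):
        m=(Z>a)&(Z<b)&(J[...,1]>y0)&(J[...,1]<y1)&(J[...,0]>-15)&(J[...,0]<5);print(a,y0,m.sum(),np.percentile(J[m][:,0],[10,50,90]))
E
```

```text
18.5 [ 0.5367 -0.0468  0.036 ] [-88.6965   0.0879 -89.9118] [-12.8743   0.4868   1.7771] 0.027837917100627205
bar face [ 0.5483 -0.0469  0.0733] tilt deg -0.7021517796616552
bar top z [0.0965 0.0973]
front [(70, -4.3, 9.1), (60, -4.0, 3.9), (50, -4.1, 3.9), (40, -4.2, 3.8), (30, -5.7, 4.2), (-55, -3.9, 3.1), (-60, -3.1, 0.6), (-65, -3.4, 0.6)]
postface [(70, 46.0, 5.7), (66, 45.9, 5.4), (62, 45.9, 4.9), (58, 46.0, 4.6), (-58, 46.2, 6.1), (-62, 46.1, 6.0), (-66, 46.0, 5.1), (-72, 46.5, 2.5)]
bedback [(40, 63.0, 9.2), (20, 63.1, 9.0), (0, 63.2, 8.7), (-20, 63.1, 8.7), (-40, 63.1, 8.9)]
13 35 11 [-5.4937 -4.7439 -3.2233]
13 50 20 [-5.3299 -3.8295 -3.1047]
27 35 13 [-5.1804 -3.978  -3.2854]
27 50 24 [-5.2265 -3.9867 -2.7324]
```

View pics/c22.png

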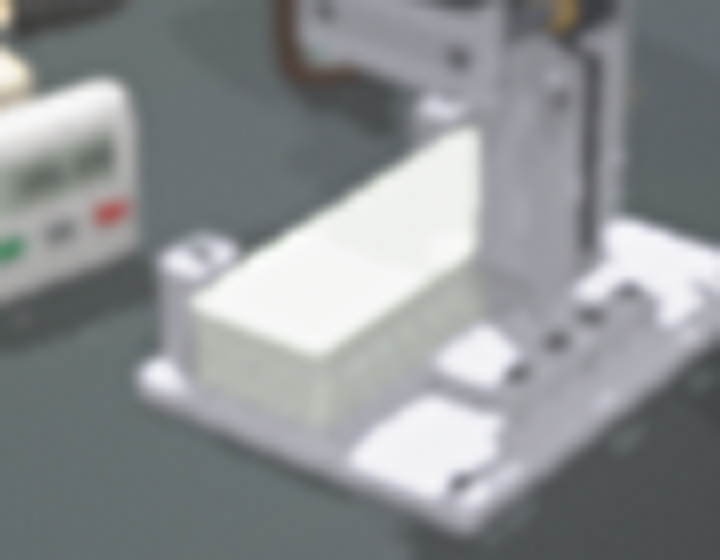

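View pics/c21.png

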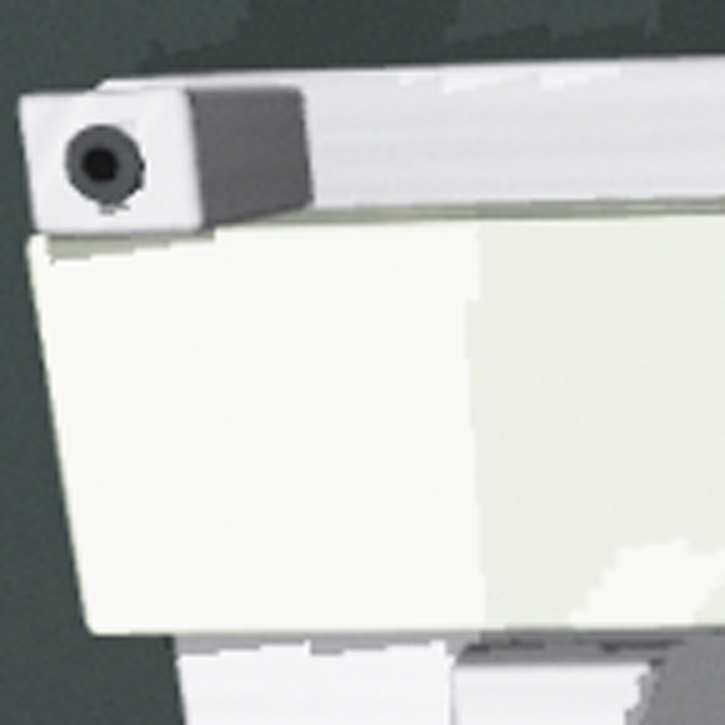

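Request:
step_arm:
  commands:
    - {"xyz": [0, 0, 0], "twist": [0, 0, 0]}
    - {"xyz": [0, 0, 0], "twist": [0, 0, 0]}
    - {"xyz": [0, 0, 0], "twist": [0, 0, 0]}
    - {"xyz": [0, 0, 0], "twist": [0, 0, 0]}
    - {"xyz": [0, 0, 0], "twist": [0, 0, 0]}
    - {"xyz": [0, 0, 0], "twist": [0, 0, 0]}

```text
time: 19.15
tool_pos: [0.5367, -0.0468, 0.036]
ee_rot: [-1.548, 0.002, -1.569]
wrist_force: [-12.9, 0.7, 2.6]
width: 0.0278
```

```bash
python3 w.py w17; python3 st.py w17; python3 edge.py w17|head -2; python3 -c "
from bench import robot; o=robot.get_obs(); print(o['wrist_force'],o['width'],abs(o['qvel']).max()); print(robot.close_job())"
```

```text
19.15 [ 0.5367 -0.0468  0.036 ] [-88.706    0.0887 -89.9085] [-12.8547   0.6546   2.6491] 0.02779281000705193
bar face [ 0.5484 -0.0469  0.0731] tilt deg -0.6308123468993992
bar top z [0.0965 0.0974]
front [(70, -4.3, 9.0), (60, -4.0, 4.0), (50, -4.1, 3.8), (40, -4.1, 3.9), (30, -5.7, 4.3), (-55, -3.9, 3.1), (-60, -3.1, 0.6), (-65, -3.4, 0.6)]
postface [(70, 46.0, 5.7), (66, 45.9, 5.4), (62, 45.9, 4.7), (58, 46.0, 4.6), (-58, 46.2, 6.2), (-62, 46.1, 5.9), (-66, 46.0, 5.1), (-72, 46.5, 2.7)]
[-11.84783525   0.77620601   2.39564358] 0.027569827421734562 0.0017841980464464728
the job is handed in; nothing more can be done
None
```

The job is handed in at about 19 s of the 54 s allowed. The loose tile is stacked on the jig's tile, and the bar is still gripped and pressing both tiles against the fence at about 12–13 N. `close_job` reports no verdict, so these are my own measurements.

- **Stacking:** I laid the white tile on the jig's tile and released it. Its top measured 40.4 mm above the worktop, level, with the two tile ends in line to about 1 mm.
- **Bar:** I lowered it into the gap at the thin block. There I set it down once and regripped it a little further back, because the fingers stood about 0.6 mm ahead of its pressing face.
- **Pressing:** At 14 N the left end of the stack was still about 2 mm short. The tool was dragging down on the tiles, so I raised it slightly and turned the bar about 1°, which brought that end home.

**Last checks**
- **Upper tile:** it matches both post faces within about 0.3 mm and is square to well under 1°.
- **Bar:** it leans about 0.6°, its foot is about 2 mm above the bed, and the arm was at rest.
- **Lower tile:** I could only check it coarsely from the scene camera. Its visible left end is in line with the upper tile within about 1 mm of noise.
- **Camera offset:** the wrist images put the post faces at 46 mm where the stated value is 45 mm, so I judged flushness relative to the posts.
- **Bystanders:** I did not measure the timer, bottle and beaker again, but nothing came near them.

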